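# Stack the part-filled cell trays, fullest at the bottom

## Task

Stack the four small white cell trays on the black-topped pallet, upright, in order of how many cells they hold: the tray of eight at the bottom, then six, then four, and the tray of two on top. Set each one down gently (no dropping), centred on what is below and squarely in line with the pallet, starting from the bottom, and let go of it. Do not tip the trays, and leave the three loose standing cells upright where they are.

Things in the scene. Friction and masses are not known exactly. Their poses are not given: they have to be found in the camera images.
- tray8: Tray of eight cells, loose, about 0.31 kg: rigid white slab 104 (x) by 52 (y) by 26 mm thick, 2 rows (y = +-12.5) of 4 pockets (x = +-12.5, +-37.5 mm), all filled with fixed upright blue cells, 18 mm across, silver tops 58 mm above the slab's underside. Origin: centre of the underside; x along the length, z up. Grip it across the 52 mm width. The next tray rests on the cell tops.
- tray6: Tray of six cells, loose, about 0.24 kg: same slab, cell height, origin and axes as tray8, but the two pockets at x = +12.5 mm are empty (flat black discs).
- tray4: Tray of four cells, loose, about 0.18 kg: same slab, cell height, origin and axes as tray8, but only the four corner pockets are filled; the four middle ones are empty (flat black discs).
- tray2: Tray of two cells, loose, about 0.11 kg: same slab, cell height, origin and axes as tray8, but only two cells, diagonally in the middle, at (-12.5, -12.5) and (12.5, 12.5) mm; the other six pockets are empty (flat black discs).
- pallet: The stacking pallet: a flat dark steel plate 136 (x) by 84 (y) mm with a black rubber top, fixed to the bench, its top 12 mm above the bench. Origin: centre of its underside, on the bench; x along its length, z up.
- cell_a: One of three single loose blue cells standing upright on the bench among the trays, 18 mm across, 50 mm tall, 35 g; not part of the job, to be left standing. Origin: centre of its foot.
- cell_b: One of three single loose blue cells standing upright on the bench among the trays, 18 mm across, 50 mm tall, 35 g; not part of the job, to be left standing. Origin: centre of its foot.
- cell_c: One of three single loose blue cells standing upright on the bench among the trays, 18 mm across, 50 mm tall, 35 g; not part of the job, to be left standing. Origin: centre of its foot.
There are look-alikes about, which are no part of the job. Leave any orange or red look-alike of the tray2 alone.

How it is judged:
By the outcome, as a careful person would: the job done as asked, in the order asked, and still so for the second after the job is handed in, with the robot touching nothing.
It also fails if it takes over 115 s, if anything falls off the work surface, if the arm or the gripper's body presses on something with over 40 N, if the wrist force passes 120 N, or if a joint passes its speed limit or range.

## Robot

A 6-joint arm with a two-finger parallel gripper is mounted at the origin on the work surface. World frame = base frame: x ahead of the robot, y to its left, z up, the work surface at z = 0. Lengths are in m, angles in rad, forces in N, time in s.
With the tool pointing down it reaches from about 0.425 to 0.95 m from the base axis. Payload 3.5 kg.
Tool frame: the origin (TCP) lies at the very end of the fingers, on their centre line; the grasp point (between the pads) lies behind it (ctrl.grasp_offset is the z of the grasp point in the tool frame, in m); z points along the fingers, x is the direction in which the jaws open and shut, and the axes are right-handed (so a half turn about z gives the same grasp; the last joint's range is limited). The gripper opens to 85 mm and grips with 20 to 120 N. Pads are 22 mm wide; open, the fingers measure 114 mm over their backs; the gripper's body (76 mm by 85 mm) begins 54 mm behind the grasp point. The pads swing forward as they close: fully open they stand 13 mm farther back than shut.
Start: joints at [-1.271, 0.286, 1.577, -0, 1.279, -0.15], TCP at [0.294, -0.608, 0.231] pointing down, gripper open.
Joint ranges: [-2.77, 2.77], [-0.9, 2.22], [0.21, 2.48], [-1.53, 4.67], [0.24, 2.81], [-2.84, 2.84]. Speed limits (rad/s): [2.79, 2.79, 3.14, 3.14, 3.14, 3.14].

## Interface

Orientations are given as a unit quaternion [x, y, z, w].
In Python, from plant import ctrl gives the robot as it stands.
- The arm moves only by the shell command python3 -m jog 'ROWS' [FORCE]. ROWS is JSON, a list of rows, each an object with "grip": the closure, from 0 (fully open) to 1 (shut); "xyz": the shift along the tool's x, y, z in m, a list of three; "dr": the turn, a rotation vector about the tool's x, y, z in rad, a list of three. A call has 1 to 12 rows; each row is the pose to reach, as a shift and turn from the pose commanded when the call began, along the tool's axes at that moment; what a row does not reach only later rows make up. A row lasts 1/12 s, in which the tool goes at most 41.7 mm and 7.16 degrees, less where a joint would pass 70% of its speed; a pose out of reach is approached as far as the arm can. A call with a gripper value outside its range is refused whole. The fingers move at their own pace and stop on an object; FORCE is the grip in N (left out, the last holds). Time passes only in rows, so rows that repeat a pose let the fingers close. It gives the time, the measured TCP pose, the force and the opening at its end, in the units of the state.
- ctrl.get_state(): the state, without advancing time (a new reading comes with each control period).
- ctrl.read_camera(name): name is "side" or "top" or "wrist"; returns the picture (420x560x3 uint8, red, green, blue); there is no depth.
- ctrl.get_calibration(name): a dict with "mtx" (3x3 intrinsics, pixels), "R" (3x3) and "t" (3): a world point X has camera coordinates R X + t; the wrist camera has in their place "hand_eye" (4x4, takes a point from camera to tool coordinates, whose origin is the TCP and whose axes are the tool frame's). Camera axes: x right, y down, z forward; pixel columns grow to the right and rows downward; lengths in m; the calibration is good to about 2 mm. A picture is of the moment at which its call begins: read the wrist's pose just before it. get_calibration takes no time and is no camera call.
- ctrl.sign_off(): hands the job in, once; it reports no verdict.
The state is a dict: "time": time; "qpos": joint angles; "dq": joint speeds; "joint_efforts": joint torques, N m; "eef_pos": TCP position; "tcp_rot": TCP orientation; "contact_force": force on the tool from outside, world axes, zero at the start; "wrist_torque": the same for the moment, N m; "opening": opening from 0.0 (shut) to 1.0 (fully open).
Only numpy, scipy, OpenCV 4.12 (cv2) and the standard library are available. Lean on these libraries where they do the work, as an engineer would, in place of code of your own. Each camera call takes 0.05 s, during which the arm holds its last target.

## Working session

There is one attempt and no reset: what is moved stays moved. The work goes in short steps, Python scripts to look and compute and a shell command to move; the robot and the scene stay as the last step left them, time stands still between calls to the robot, and variables do not carry over. Pictures are saved under pics/ and viewed, and the job is handed in when it is done.

```bash
ls; mkdir -p pics; python3 - <<'E'
from plant import ctrl
import cv2
print(ctrl.get_state(), ctrl.grasp_offset)
for n in ["side","top","wrist"]:
    im=ctrl.read_camera(n); cv2.imwrite(f"pics/{n}0.png",im[:,:,::-1])
    print(n,ctrl.get_calibration(n))
E
```

```text
pics
{'time': 0.0, 'qpos': array([-1.27100025e+00,  2.87229053e-01,  1.57818077e+00,  9.11984452e-06,
        1.27857819e+00, -1.50016635e-01]), 'dq': array([-0.00073207,  0.000931  ,  0.0015371 ,  0.00120338, -0.00067782,
        0.0005712 ]), 'joint_efforts': array([-8.85745994e-04, -4.05984485e+01, -2.92624640e+01, -1.83738643e-04,
        5.86231487e-03, -3.80267466e-06]), 'eef_pos': array([ 0.29331123, -0.6072164 ,  0.22990286]), 'tcp_rot': array([ 8.46992458e-01, -5.31603557e-01, -9.05029028e-04, -7.84457253e-04]), 'contact_force': array([-0.03419934, -0.18467371, -0.5186681 ]), 'wrist_torque': array([ 0.00985397, -0.04972793,  0.02289258]), 'opening': 0.9986356712981107} -0.0187
side {'mtx': array([[520.28629971,   0.        , 275.22700407],
       [  0.        , 520.28629971, 206.38007408],
       [  0.        ,   0.        ,   1.        ]]), 'R': array([[ 0.97761136, -0.20937485,  0.0209332 ],
       [-0.10727098, -0.58149685, -0.8064455 ],
       [ 0.181022  ,  0.78614476, -0.59093777]]), 't': array([-0.4892279 ,  0.13301197,  1.13893287])}
top {'mtx': array([[398.89430179,
[... 157 characters left out ...]
7, -0.9998787 ,  0.0093814 ],
       [-0.9979722 ,  0.01182214, -0.06254372],
       [ 0.06242523, -0.01013996, -0.99799813]]), 't': array([0.0623578 , 0.50625176, 1.14057625])}
wrist {'mtx': array([[327.97332878,   0.        , 278.12533378],
       [  0.        , 327.97332878, 209.58624854],
       [  0.        ,   0.        ,   1.        ]]), 'hand_eye': array([[ 9.99999537e-01,  4.40919621e-04,  8.55013184e-04,
         7.48031669e-04],
       [-6.92694693e-04,  9.46766356e-01,  3.21920778e-01,
        -8.35921679e-02],
       [-6.67556529e-04, -3.21921222e-01,  9.46766223e-01,
        -1.42176042e-01],
       [ 0.00000000e+00,  0.00000000e+00,  0.00000000e+00,
         1.00000000e+00]])}
```

View pics/top0.png

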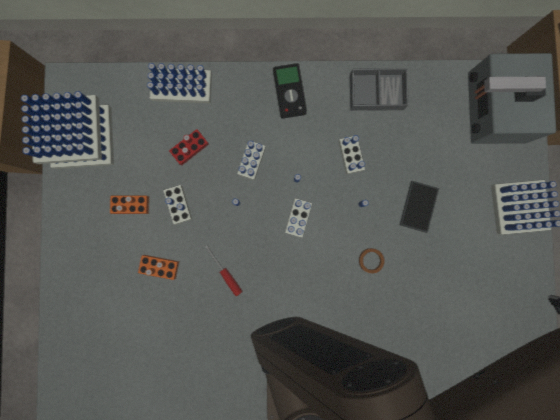

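View pics/side0.png

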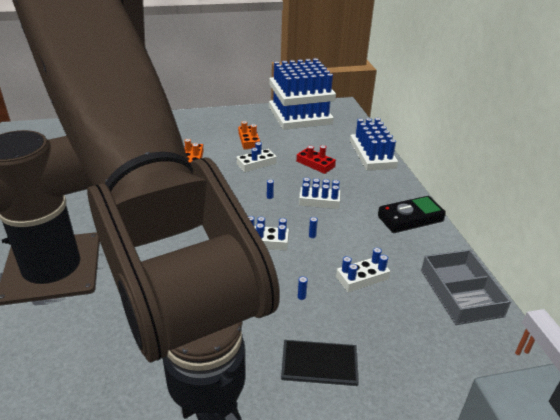

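View pics/wrist0.png

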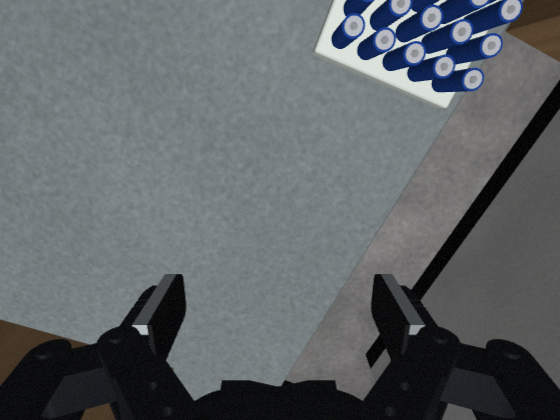

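The top view shows tray8 at (251,160), tray6 at (298,217), tray4 at (352,155), tray2 at (176,204) and the pallet at (420,206). The loose cells are at (297,178), (236,202) and (363,203). I'll enlarge these.

```bash
python3 - <<'E'
import cv2,numpy as np
im=cv2.imread("pics/top0.png")
def crop(x,y,w=66,h=50):
    return cv2.resize(im[y-h//2:y+h//2,x-w//2:x+w//2],(396,300),interpolation=cv2.INTER_CUBIC)
a=[(251,160),(298,217),(352,155),(176,204)]
c=[crop(*p) for p in a]
cv2.imwrite("pics/crop0.png",np.vstack([np.hstack(c[:2]),np.hstack(c[2:])]))
cv2.imwrite("pics/crop1.png",crop(420,206,))
E
```

```text
(no output)
```

View pics/crop0.png

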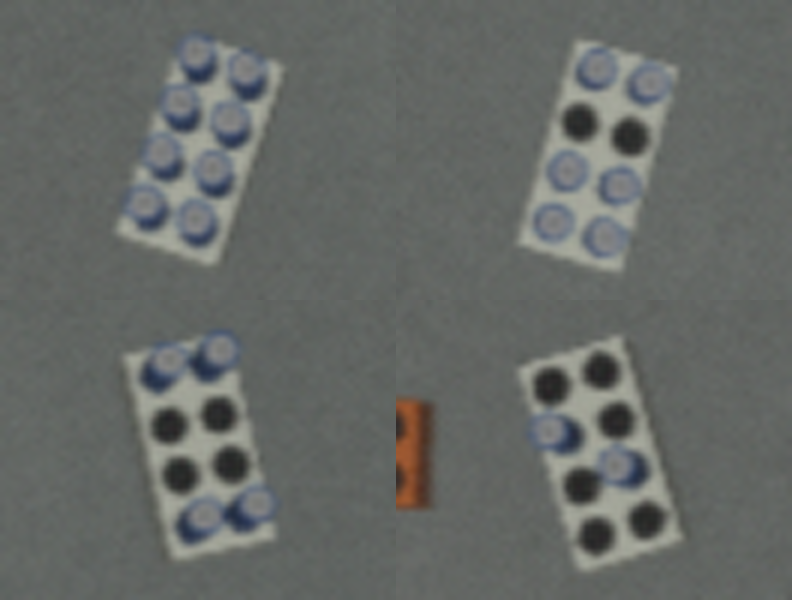

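View pics/crop1.png

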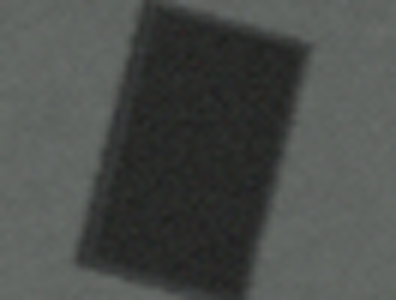

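```bash
cat > h.py <<'E'
import numpy as np, cv2
from plant import ctrl
from scipy.optimize import least_squares
from scipy.spatial.transform import Rotation as Ro
def cam(name,st=None):
    c=ctrl.get_calibration(name)
    if name=="wrist":
        st=st or ctrl.get_state()
        T=np.eye(4);T[:3,:3]=Ro.from_quat(st["tcp_rot"]).as_matrix();T[:3,3]=st["eef_pos"]
        W=np.linalg.inv(T@c["hand_eye"]); return c["mtx"],W[:3,:3],W[:3,3]
    return c["mtx"],c["R"],c["t"]
def proj(C,X):
    p=(C[1]@np.atleast_2d(X).T).T+C[2]; p=p@C[0].T; return p[:,:2]/p[:,2:]
def onplane(C,uv,z):
    d=C[1].T@np.linalg.solve(C[0],[*uv,1]); o=-C[1].T@C[2]; return o+d*(z-o[2])/d[2]
def fit(C,L,uv,z0=0,x0=(0.6,0,0)):
    L=np.array(L,float);uv=np.array(uv,float)
    f=lambda p:(proj(C,np.c_[L[:,0]*np.cos(p[2])-L[:,1]*np.sin(p[2])+p[0],L[:,0]*np.sin(p[2])+L[:,1]*np.cos(p[2])+p[1],L[:,2]+z0])-uv).ravel()
    r=least_squares(f,x0,loss="soft_l1"); return r.x, np.abs(r.fun.reshape(-1,2)).max(1).round(1)
def togo(xyz,yaw):
    """shift in tool axes and turn about tool z, to TCP at xyz with jaw axis at yaw+90deg (across width)"""
    st=ctrl.get_state(); R=Ro.from_quat(st["tcp_rot"]).as_matrix()
    j=R[:,0]; a=np.arctan2(j[1],j[0]); d=(yaw+np.pi/2-a+np.pi/2)%np.pi-np.pi/2
    # desired R: tool pointing down exactly
    best=None
    for k in(0,np.pi):
        t=yaw+np.pi/2+k
        Rd=np.c_[[np.cos(t),np.sin(t),0],[np.sin(t),-np.cos(t),0],[0,0,-1]]
        dr=Ro.from_matrix(R.T@Rd).as_rotvec()
        print("  xyz",(R.T@(np.array(xyz)-st["eef_pos"])).round(4),"dr",dr.round(3),"deg",np.degrees(np.linalg.norm(dr)).round(0),"q6",st["qpos"][5].round(2))
E
cat > m0.py <<'E'
from h import *
C=cam("top")
def P(l,o,c): return [(c[0]-33+(x-o[0]+.5)/6-.5,c[1]-25+(y-o[1]+.5)/6-.5) for x,y in l]
t=[(37.5,12.5,58),(37.5,-12.5,58),(12.5,12.5,58),(12.5,-12.5,58),(-12.5,12.5,58),(-12.5,-12.5,58),(-37.5,12.5,58),(-37.5,-12.5,58)]
d=[(a,b,26) for a,b,_ in t]
ul,ur,br,bl=(52,26,26),(52,-26,26),(-52,-26,26),(-52,26,26)
S={}
S["tray8"]=(t+[ur,br,bl],P([(200,52),(247,70),(182,102),(232,119),(163,152),(213,168),(146,203),(197,219),(283,66),(216,265),(118,235)],(0,0),(251,160)))
S["tray6"]=(t[:2]+d[2:4]+t[4:]+[ul,ur,br,bl],P([(597,67),(649,82),(580,123),(630,137),(568,169),(620,184),(553,222),(605,237),(577,40),(678,68),(622,272),(518,244)],(396,0),(298,217)))
S["tray4"]=(t[:2]+d[2:6]+t[6:]+[ul,br,bl],P([(169,360),(219,350),(169,426),(219,414),(180,475),(230,464),(205,514),(255,502),(125,355),(275,538),(172,559)],(0,300),(352,155)))
S["tray2"]=(d[:2]+[t[2],d[3],d[4],t[5]]+d[6:]+[ul,ur,br,bl],P([(551,386),(602,370),(551,431),(616,419),(582,485),(620,464),(597,536),(647,520),(519,368),(622,338),(683,540),(581,571)],(396,300),(176,204)))
S["pallet"]=([(68,-42,12),(-68,-42,12),(68,42,0),(-68,42,0)],P([(312,43),(245,299),(148,0),(76,264)],(0,0),(420,206)))
for k,(L,uv) in S.items():
    p,r=fit(C,np.array(L)/1e3,uv); print(k,p[:2].round(4),np.degrees(p[2]).round(1),"r",np.hypot(*p[:2]).round(3),r)
for n,uv in [("c1",(297,178)),("c2",(236,202)),("c3",(363,203))]: print(n,onplane(C,uv,.03).round(3))
E
python3 m0.py
```

```text
tray8 [0.6471 0.1328] -19.1 r 0.661 [0.4 0.2 0.3 0.2 0.1 0.2 0.1 0.1 0.6 0.3 0.4]
tray6 [ 0.4775 -0.0008] -16.6 r 0.477 [0.1 0.1 0.1 0.  0.3 0.2 0.2 0.1 0.7 0.4 0.4 0.4]
tray4 [ 0.6603 -0.1593] 11.7 r 0.679 [0.  0.2 0.1 0.1 0.1 0.1 0.1 0.2 0.4 0.2 0.3]
tray2 [0.5198 0.3472] 16.9 r 0.625 [0.3 0.1 0.2 0.3 0.1 0.5 0.1 0.2 0.4 0.8 0.2 0.4]
pallet [ 0.5074 -0.3572] -16.5 r 0.621 [0.9 1.8 0.9 0.5]
c1 [0.591 0.001 0.03 ]
c2 [0.523 0.177 0.03 ]
c3 [ 0.516 -0.187  0.03 ]
```

```bash
python3 - <<'E'
from h import *
togo([0.507,-0.357,0.23],np.radians(-16.5))
E
```

```text
xyz [-0.1326 -0.3013  0.0005] dr [-2.000e-03  1.000e-03 -2.404e+00] deg 138.0 q6 -0.15
  xyz [-0.1326 -0.3013  0.0005] dr [0.    0.002 0.738] deg 42.0 q6 -0.15
```

```bash
r='{"grip":0,"xyz":[-0.133,-0.301,0],"dr":[0,0.002,0.738]}'; python3 -m jog '[{"grip":0,"xyz":[-0.133,-0.301,0],"dr":[0,0.002,0.738]},{"grip":0,"xyz":[-0.133,-0.301,0],"dr":[0,0.002,0.738]},{"grip":0,"xyz":[-0.133,-0.301,0],"dr":[0,0.002,0.738]},{"grip":0,"xyz":[-0.133,-0.301,0],"dr":[0,0.002,0.738]},{"grip":0,"xyz":[-0.133,-0.301,0],"dr":[0,0.002,0.738]},{"grip":0,"xyz":[-0.133,-0.301,0],"dr":[0,0.002,0.738]},{"grip":0,"xyz":[-0.133,-0.301,0],"dr":[0,0.002,0.738]},{"grip":0,"xyz":[-0.133,-0.301,0],"dr":[0,0.002,0.738]},{"grip":0,"xyz":[-0.133,-0.301,0],"dr":[0,0.002,0.738]},{"grip":0,"xyz":[-0.133,-0.301,0],"dr":[0,0.002,0.738]},{"grip":0,"xyz":[-0.133,-0.301,0],"dr":[0,0.002,0.738]}]'
cat >> h.py <<'E'
def snap(name,fn,crop=None,s=1):
    st=ctrl.get_state(); im=ctrl.read_camera(name)[:,:,::-1]
    if crop: x,y,w,h=crop; im=im[y:y+h,x:x+w]
    if s!=1: im=cv2.resize(im,None,fx=s,fy=s,interpolation=cv2.INTER_CUBIC)
    cv2.imwrite(f"pics/{fn}.png",im); return st
E
python3 - <<'E'
from h import *
import json
st=snap("wrist","w1"); print({k:st[k].tolist() for k in("eef_pos","tcp_rot")})
E
```

```text
time: 1.07
eef_pos: [0.5065, -0.3572, 0.231]
tcp_rot: [-0.599, 0.801, -0.001, -0.001]
contact_force: [-0.4, 0.2, 1.2]
opening: 1.002
{'eef_pos': [0.5065394281281115, -0.3571866045957977, 0.23099698708649813], 'tcp_rot': [-0.5985262158233342, 0.8011025328612232, -0.0006198584064640195, -0.0008465170336667026]}
```

View pics/w1.png

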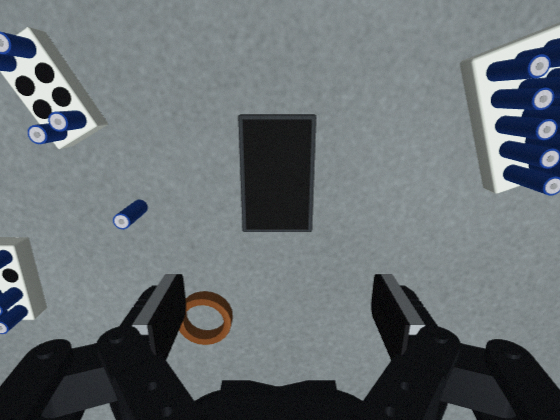

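The pallet is centred near (277,173), nearly aligned with the tool, with a narrow steel rim. I'll zoom in on it.

```bash
python3 - <<'E'
import cv2
im=cv2.imread("pics/w1.png")
cv2.imwrite("pics/w1c.png",cv2.resize(im[100:245,210:350],None,fx=4,fy=4,interpolation=cv2.INTER_CUBIC))
E
```

```text
(no output)
```

View pics/w1c.png

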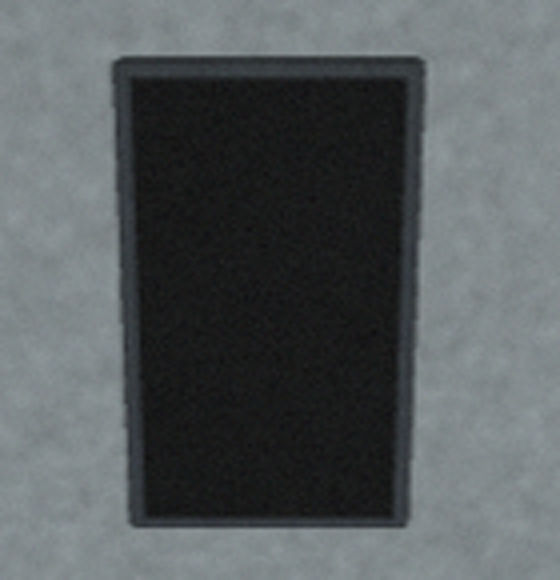

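```bash
python3 - <<'E'
from h import *
st={'eef_pos':np.array([0.5065394281281115,-0.3571866045957977,0.23099698708649813]),'tcp_rot':[-0.5985262158233342,0.8011025328612232,-0.0006198584064640195,-0.0008465170336667026]}
C=cam("wrist",st)
P=lambda l:[(210+(x+.5)/4-.5,100+(y+.5)/4-.5) for x,y in l]
o=P([(113,58),(425,58),(408,526),(130,526)]); i=P([(131,78),(408,78),(393,515),(146,515)])
for z in(.012,.01,0): print([onplane(C,u,z)[:2].round(4) for u in o])
L=np.array([(68,42,11),(68,-42,11),(-68,-42,11),(-68,42,11)])/1e3
p,r=fit(C,L,o,x0=(.5,-.35,-.28));print(p,np.degrees(p[2]),r)
Q=[onplane(C,u,.012) for u in i]
print("inner",np.mean(Q,0),[np.linalg.norm(Q[k]-Q[k-1]).round(4) for k in range(4)])
for n in [(0,3),(1,2)]:
  d=Q[n[0]]-Q[n[1]];print(np.degrees(np.arctan2(d[1],d[0])))
for n in [(0,1),(3,2)]:
  d=Q[n[0]]-Q[n[1]];print(np.degrees(np.arctan2(d[1],d[0]))-90)
print("next: over tray8"); togo([.647,.133,.15],np.radians(-19.1))
E
```

```text
[array([ 0.5836, -0.3363]), array([ 0.5602, -0.4155]), array([ 0.4319, -0.3775]), array([ 0.4554, -0.2982])]
[array([ 0.5836, -0.336 ]), array([ 0.5601, -0.4156]), array([ 0.431 , -0.3775]), array([ 0.4546, -0.2978])]
[array([ 0.5835, -0.3348]), array([ 0.5593, -0.4166]), array([ 0.4268, -0.3774]), array([ 0.451 , -0.2955])]
[ 0.50724365 -0.35671392 -0.28781638] -16.490664087459372 [0.6 0.6 1.  1. ]
inner [ 0.50696448 -0.35677541  0.012     ] [np.float64(0.1251), np.float64(0.0736), np.float64(0.1252), np.float64(0.0732)]
-16.40452563269085
-16.58532336927104
-16.43815299869496
-16.476636944677367
next: over tray8
  xyz [-0.5108  0.0048  0.08  ] dr [ 3.000e-03 -0.000e+00 -3.097e+00] deg 177.0 q6 1.08
  xyz [-0.5108  0.0048  0.08  ] dr [-0.    -0.002  0.044] deg 3.0 q6 1.08
```

```bash
python3 -m jog '[{"grip":0,"xyz":[-0.511,0.005,0.02],"dr":[0,-0.002,0.044]},{"grip":0,"xyz":[-0.511,0.005,0.02],"dr":[0,-0.002,0.044]},{"grip":0,"xyz":[-0.511,0.005,0.02],"dr":[0,-0.002,0.044]},{"grip":0,"xyz":[-0.511,0.005,0.02],"dr":[0,-0.002,0.044]},{"grip":0,"xyz":[-0.511,0.005,0.02],"dr":[0,-0.002,0.044]},{"grip":0,"xyz":[-0.511,0.005,0.02],"dr":[0,-0.002,0.044]},{"grip":0,"xyz":[-0.511,0.005,0.02],"dr":[0,-0.002,0.044]},{"grip":0,"xyz":[-0.511,0.005,0.02],"dr":[0,-0.002,0.044]},{"grip":0,"xyz":[-0.511,0.005,0.02],"dr":[0,-0.002,0.044]},{"grip":0,"xyz":[-0.511,0.005,0.02],"dr":[0,-0.002,0.044]},{"grip":0,"xyz":[-0.511,0.005,0.02],"dr":[0,-0.002,0.044]},{"grip":0,"xyz":[-0.511,0.005,0.02],"dr":[0,-0.002,0.044]}]'
cat >> h.py <<'E'
import pickle
def wsnap(fn,crop,s):
    st=snap("wrist",fn,crop,s); pickle.dump((st,crop,s),open(f"pics/{fn}.pkl","wb")); print(st["eef_pos"],st["dq"].round(3).max())
def load(fn):
    st,crop,s=pickle.load(open(f"pics/{fn}.pkl","rb"))
    return cam("wrist",st),lambda l:[(crop[0]+(x+.5)/s-.5,crop[1]+(y+.5)/s-.5) for x,y in l]
TOPS={(i,j):(x,y,58) for i,x in enumerate((37.5,12.5,-12.5,-37.5)) for j,y in enumerate((12.5,-12.5))}
E
python3 - <<'E'
from h import *
wsnap("w2",(200,90,160,150),4)
E
```

```text
time: 2.12
eef_pos: [0.6447, 0.1229, 0.2107]
tcp_rot: [-0.579, 0.815, -0.0, 0.0]
contact_force: [1.0, -0.1, 0.1]
opening: 1.0
[0.6447006  0.12292447 0.21074423] 0.742
```

View pics/w2.png

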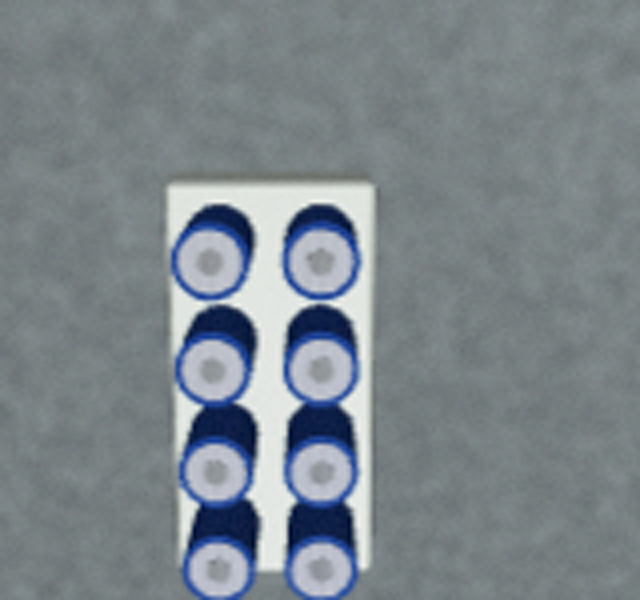

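```bash
python3 - <<'E'
from h import *
C,P=load("w2")
L=[TOPS[i,j] for i in range(4) for j in range(2)]+[(52,26,26),(52,-26,26)]
p,r=fit(C,np.array(L)/1e3,P([(211,262),(321,261),(213,371),(321,370),(216,472),(322,471),(219,569),(322,568),(167,183),(376,183)]),x0=(.647,.133,-.33));print(p,np.degrees(p[2]),r)
st=ctrl.get_state();print(st["eef_pos"],st["dq"].round(3))
togo([*p[:2],.004],p[2])
E
```

```text
[ 0.64644311  0.1333362  -0.33342574] -19.103887489247757 [0.1 0.2 0.3 0.2 0.2 0.4 0.3 0.5 0.8 0.6]
[0.64540211 0.13001319 0.21028512] [-0.065 -0.047  0.065 -0.047  0.029 -0.131]
  xyz [-2.300e-03  1.000e-04  2.063e-01] dr [-0.009 -0.    -3.139] deg 180.0 q6 1.94
  xyz [-2.300e-03  1.000e-04  2.063e-01] dr [-0.     0.005  0.003] deg 0.0 q6 1.94
```

```bash
python3 -m jog '[{"grip":0,"xyz":[0,0,0.14],"dr":[0,0,0]},{"grip":0,"xyz":[0,0,0.14],"dr":[0,0,0]},{"grip":0,"xyz":[0,0,0.14],"dr":[0,0,0]},{"grip":0,"xyz":[0,0,0.14],"dr":[0,0,0]},{"grip":0,"xyz":[0,0,0.14],"dr":[0,0,0]},{"grip":0,"xyz":[0,0,0.14],"dr":[0,0,0]}]'; python3 - <<'E'
from h import *
print(ctrl.get_state()["dq"].round(3))
togo([.6464,.1333,.004],-.3334)
E
```

```text
time: 2.67
eef_pos: [0.6445, 0.1218, 0.071]
tcp_rot: [-0.58, 0.815, -0.0, -0.0]
contact_force: [0.7, 0.8, 1.0]
opening: 0.997
[ 0.007 -0.049 -0.056 -0.    -0.006  0.002]
  xyz [-0.0115  0.002   0.067 ] dr [-0.     0.     3.141] deg 180.0 q6 1.94
  xyz [-0.0115  0.002   0.067 ] dr [-0.    -0.    -0.001] deg 0.0 q6 1.94
```

```bash
python3 -m jog '[{"grip":0,"xyz":[-0.0115,0.002,0.02],"dr":[0,0,0]},{"grip":0,"xyz":[-0.0115,0.002,0.05],"dr":[0,0,0]},{"grip":0,"xyz":[-0.0115,0.002,0.068],"dr":[0,0,0]},{"grip":0,"xyz":[-0.0115,0.002,0.068],"dr":[0,0,0]},{"grip":0,"xyz":[-0.0115,0.002,0.068],"dr":[0,0,0]}]'; python3 - <<'E'
from h import *
wsnap("w3",(0,0,560,420),1); togo([.6464,.1333,.004],-.3334)
E
```

```text
time: 3.08
eef_pos: [0.6479, 0.1343, 0.0054]
tcp_rot: [-0.58, 0.814, -0.001, 0.002]
contact_force: [0.2, -0.0, 1.0]
opening: 1.001
[0.6479028  0.13430603 0.00535019] 0.001
  xyz [0.0018 0.0019 0.0024] dr [-0.004 -0.009 -3.141] deg 180.0 q6 1.96
  xyz [0.0018 0.0019 0.0024] dr [-0.006  0.002  0.001] deg 0.0 q6 1.96
```

View pics/w3.png

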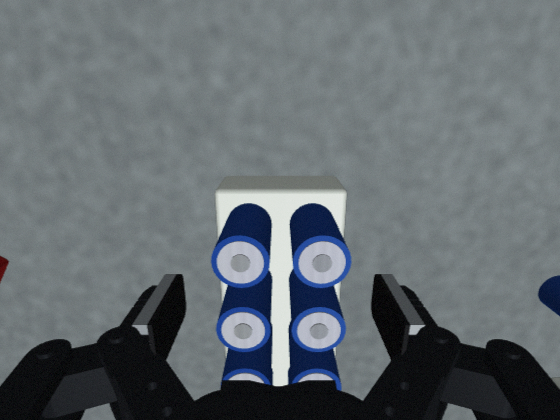

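```bash
python3 -m jog '[{"grip":1,"xyz":[0,0,0],"dr":[0,0,0]},{"grip":1,"xyz":[0,0,0],"dr":[0,0,0]},{"grip":1,"xyz":[0,0,0],"dr":[0,0,0]},{"grip":1,"xyz":[0,0,0],"dr":[0,0,0]},{"grip":1,"xyz":[0,0,0],"dr":[0,0,0]},{"grip":1,"xyz":[0,0,0],"dr":[0,0,0]},{"grip":1,"xyz":[0,0,0],"dr":[0,0,0]},{"grip":1,"xyz":[0,0,0],"dr":[0,0,0]}]' 45; python3 - <<'E'
from h import *
wsnap("w4",(0,0,560,420),1); print(ctrl.get_state()["opening"])
E
```

```text
time: 3.8
eef_pos: [0.6477, 0.1346, 0.0054]
tcp_rot: [-0.581, 0.814, -0.001, 0.002]
contact_force: [-0.2, -0.6, 7.4]
opening: 0.596
[0.6477108  0.13457129 0.00538113] 0.003
0.6000923146928103
```

View pics/w4.png

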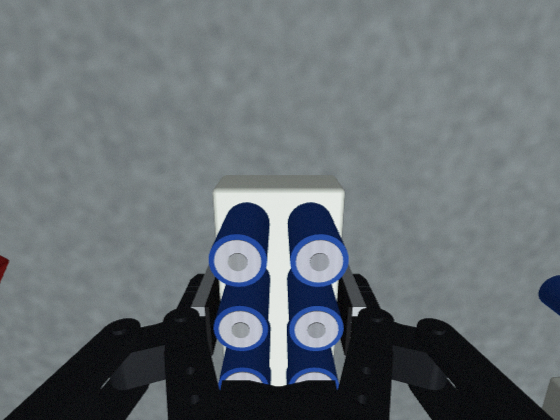

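```bash
python3 -m jog '[{"grip":1,"xyz":[0,0,-0.01],"dr":[0,0,0]},{"grip":1,"xyz":[0,0,-0.04],"dr":[0,0,0]},{"grip":1,"xyz":[0,0,-0.08],"dr":[0,0,0]},{"grip":1,"xyz":[0,0,-0.11],"dr":[0,0,0]},{"grip":1,"xyz":[0,0,-0.11],"dr":[0,0,0]},{"grip":1,"xyz":[0,0,-0.11],"dr":[0,0,0]}]'; python3 - <<'E'
from h import *
wsnap("w5",(180,150,200,250),2);st=ctrl.get_state(); print(st["opening"],st["contact_force"],st["dq"].round(3),st["tcp_rot"])
togo([.507,-.3567,.13],np.radians(-16.48))
E
```

```text
time: 4.35
eef_pos: [0.6472, 0.1349, 0.1155]
tcp_rot: [-0.581, 0.814, -0.001, 0.002]
contact_force: [-0.2, 0.4, -3.5]
opening: 0.6
[0.64718395 0.13486703 0.11553106] 0.068
0.6007090300352933 [ 0.75598399 -0.04471194 -3.64963298] [-0.002  0.042  0.045  0.001  0.004 -0.   ] [-5.80470029e-01  8.14281613e-01  5.63510828e-07  2.08619277e-05]
  xyz [ 0.5097 -0.0295 -0.0174] dr [0.    0.    3.097] deg 177.0 q6 1.96
  xyz [ 0.5097 -0.0295 -0.0174] dr [-0.     0.    -0.045] deg 3.0 q6 1.96
```

View pics/w5.png

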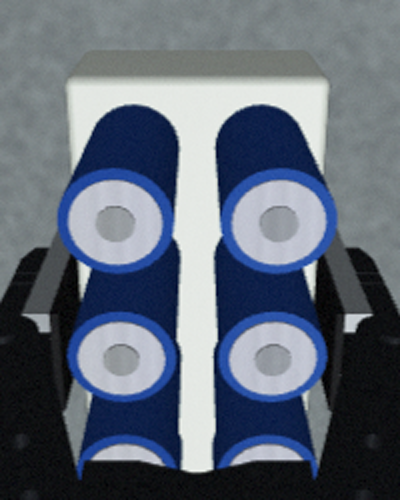

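```bash
cat >> h.py <<'E'
def held(fn,L,uv):
    C,P=load(fn); H=ctrl.get_calibration("wrist")["hand_eye"]; L=np.array(L,float)/1e3; uv=np.array(P(uv))
    # tray pose in tool: tray z = -tool z, tray x = -tool y ; unknown x,y,z,yaw
    Hi=np.linalg.inv(H)
    B=np.array([[0,-1,0],[-1,0,0],[0,0,-1.]])
    def f(p):
        X=L@(Ro.from_euler("z",p[3]).as_matrix()@B).T+p[:3]
        return (proj((C[0],Hi[:3,:3],Hi[:3,3]),X)-uv).ravel()
    r=least_squares(f,[0,0,0.004,0],loss="soft_l1"); print("tray in tool xyz mm",(r.x[:3]*1e3).round(1),"yaw deg",np.degrees(r.x[3]).round(2),"res",np.abs(r.fun).max().round(2)); return r.x
E
python3 - <<'E'
from h import *
held("w5",[TOPS[0,0],TOPS[0,1],TOPS[1,0],TOPS[1,1],(52,26,26),(52,-26,26)],[(116,223),(278,223),(124,358),(273,358),(66,80),(330,80)])
E
```

```text
tray in tool xyz mm [0.5 1.8 7.4] yaw deg -0.16 res 0.97
```

```bash
python3 -m jog '[{"grip":1,"xyz":[0.509,-0.031,0],"dr":[0,0,-0.045]},{"grip":1,"xyz":[0.509,-0.031,0],"dr":[0,0,-0.045]},{"grip":1,"xyz":[0.509,-0.031,0],"dr":[0,0,-0.045]},{"grip":1,"xyz":[0.509,-0.031,0],"dr":[0,0,-0.045]},{"grip":1,"xyz":[0.509,-0.031,0],"dr":[0,0,-0.045]},{"grip":1,"xyz":[0.509,-0.031,0],"dr":[0,0,-0.045]},{"grip":1,"xyz":[0.509,-0.031,0],"dr":[0,0,-0.045]},{"grip":1,"xyz":[0.509,-0.031,0],"dr":[0,0,-0.045]},{"grip":1,"xyz":[0.509,-0.031,0],"dr":[0,0,-0.045]},{"grip":1,"xyz":[0.509,-0.031,0],"dr":[0,0,-0.045]},{"grip":1,"xyz":[0.509,-0.031,0],"dr":[0,0,-0.045]},{"grip":1,"xyz":[0.509,-0.031,0],"dr":[0,0,-0.045]}]'; python3 - <<'E'
from h import *
togo([.507,-.3567,.115],np.radians(-16.48))
E
```

```text
time: 5.4
eef_pos: [0.5092, -0.3471, 0.109]
tcp_rot: [-0.599, 0.801, 0.003, -0.0]
contact_force: [1.1, -0.5, -3.1]
opening: 0.597
  xyz [ 0.0098 -0.0005 -0.006 ] dr [-0.005  0.008 -3.141] deg 180.0 q6 1.09
  xyz [ 0.0098 -0.0005 -0.006 ] dr [0.005 0.003 0.   ] deg 0.0 q6 1.09
```

```bash
python3 -m jog '[{"grip":1,"xyz":[0,0,0],"dr":[0,0,0]},{"grip":1,"xyz":[0,0,0],"dr":[0,0,0]},{"grip":1,"xyz":[0,0,0],"dr":[0,0,0]}]'; python3 - <<'E'
from h import *
p=[]
for k in range(3):
    wsnap("w6",(100,50,360,300),2)
st=ctrl.get_state();print(st["tcp_rot"])
togo([.507,-.3567,.018],np.radians(-16.48))
E
```

```text
time: 5.65
eef_pos: [0.5104, -0.3456, 0.1098]
tcp_rot: [-0.598, 0.801, 0.003, 0.0]
contact_force: [-0.7, -0.9, -3.1]
opening: 0.595
[ 0.51044193 -0.34561526  0.10978842] 0.032
[ 0.51097886 -0.34504769  0.11028628] 0.02
[ 0.51144835 -0.34487922  0.11083956] 0.012
[-5.99407736e-01  8.00442995e-01  1.16190176e-03  1.64040327e-04]
  xyz [0.0128 0.0012 0.0934] dr [-3.000e-03  3.000e-03 -3.139e+00] deg 180.0 q6 1.1
  xyz [0.0128 0.0012 0.0934] dr [0.002 0.002 0.002] deg 0.0 q6 1.1
```

View pics/w6.png

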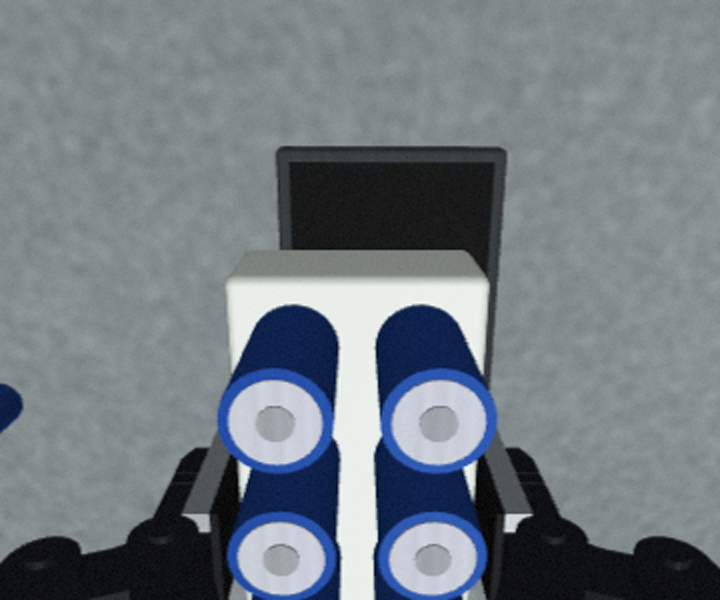

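```bash
python3 -m jog '[{"grip":1,"xyz":[0.012,-0.001,0.04],"dr":[0,0,0]},{"grip":1,"xyz":[0.012,-0.001,0.076],"dr":[0,0,0]},{"grip":1,"xyz":[0.012,-0.001,0.076],"dr":[0,0,0]},{"grip":1,"xyz":[0.012,-0.001,0.076],"dr":[0,0,0]},{"grip":1,"xyz":[0.012,-0.001,0.076],"dr":[0,0,0]}]'; python3 - <<'E'
from h import *
for k in range(4):
    wsnap("w7",(130,80,300,250),2.5)
st=ctrl.get_state();print(st["tcp_rot"],st["contact_force"])
togo([.507,-.3567,.018],np.radians(-16.48))
E
```

```text
time: 6.22
eef_pos: [0.5106, -0.3585, 0.038]
tcp_rot: [-0.599, 0.801, -0.001, 0.0]
contact_force: [0.4, 0.4, -1.8]
opening: 0.595
[ 0.51064976 -0.35845663  0.03804427] 0.001
[ 0.51132971 -0.35932704  0.03935255] -0.001
[ 0.5115251  -0.35975467  0.03993726] 0.0
[ 0.51144076 -0.35987555  0.03995053] 0.005
[-5.98892942e-01  8.00824311e-01 -2.68403035e-03  6.80207107e-04] [-0.05521962  0.16889556 -1.63675075]
  xyz [-0.0018  0.005   0.0216] dr [ 3.000e-03 -8.000e-03 -3.141e+00] deg 180.0 q6 1.08
  xyz [-0.0018  0.005   0.0216] dr [-0.005 -0.002  0.001] deg 0.0 q6 1.08
```

View pics/w7.png

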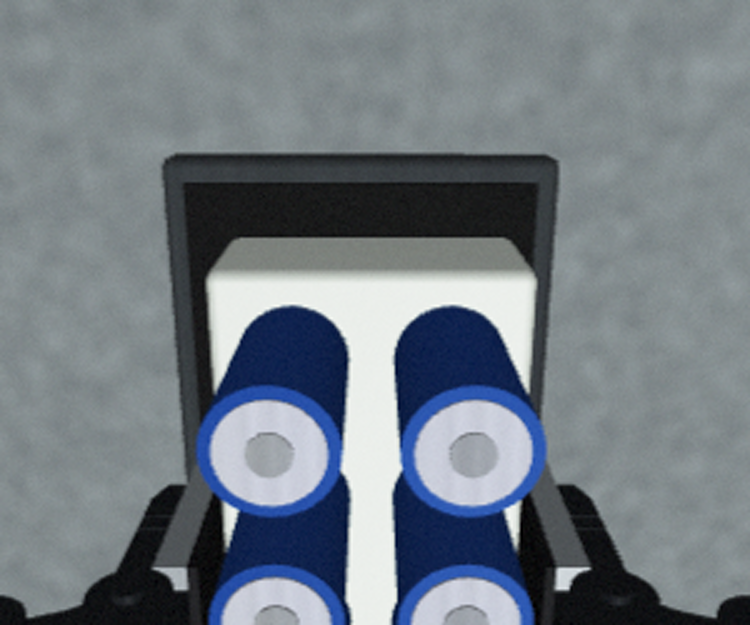

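```bash
python3 - <<'E'
from h import *
a=held("w7",[TOPS[0,0],TOPS[0,1],(52,26,26),(52,-26,26),(52,26,0),(52,-26,0)],[(269,455),(474,455),(206,272),(537,272),(233,238),(512,238)])
L=[(62.6,36.7,12),(62.6,-36.7,12),(68,42,11),(68,-42,11)]
uv=[(184,183),(537,183),(163,156),(558,156)]
b=held("w7",L,uv)
print(((b-a)[:3]*1e3).round(1))
E
```

```text
tray in tool xyz mm [0.4 1.6 7.1] yaw deg 0.0 res 0.96
tray in tool xyz mm [-1.9  5.9 43.5] yaw deg -0.04 res 1.13
[-2.3  4.4 36.4]
```

```bash
python3 -m jog '[{"grip":1,"xyz":[-0.0023,0.004,0.006],"dr":[0,0,0]},{"grip":1,"xyz":[-0.0023,0.004,0.012],"dr":[0,0,0]},{"grip":1,"xyz":[-0.0023,0.004,0.016],"dr":[0,0,0]},{"grip":1,"xyz":[-0.0023,0.004,0.018],"dr":[0,0,0]},{"grip":1,"xyz":[-0.0023,0.004,0.018],"dr":[0,0,0]},{"grip":1,"xyz":[-0.0023,0.004,0.018],"dr":[0,0,0]}]'; python3 - <<'E'
from h import *
for k in range(3): wsnap("w8",(130,80,300,250),2.5)
print(ctrl.get_state()["contact_force"])
E
```

```text
time: 6.92
eef_pos: [0.5063, -0.3555, 0.0185]
tcp_rot: [-0.599, 0.801, -0.0, 0.0]
contact_force: [0.3, 0.3, -2.6]
opening: 0.602
[ 0.50633166 -0.35548955  0.01846139] 0.001
[ 0.50643021 -0.35561217  0.0186543 ] 0.002
[ 0.50651893 -0.35568752  0.01879833] -0.0
[-0.16255268 -0.27775687 -2.44763545]
```

View pics/w8.png

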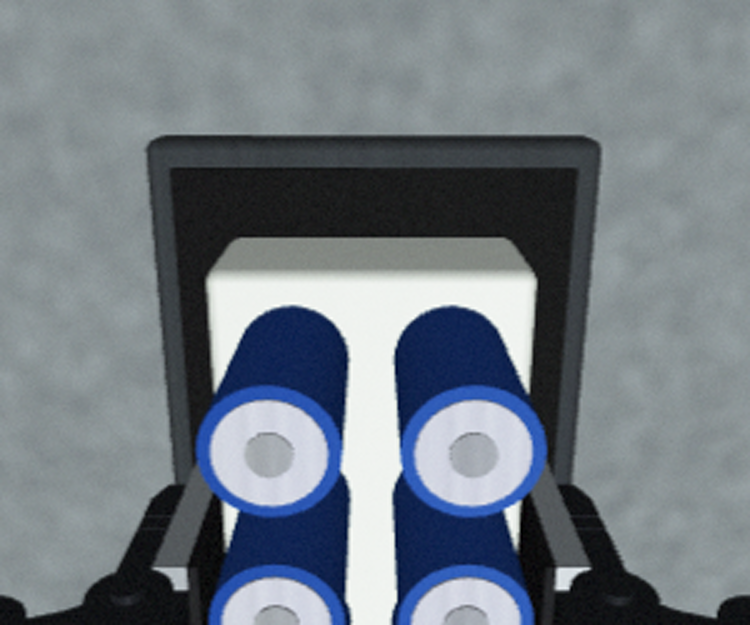

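```bash
python3 - <<'E'
from h import *
a=held("w8",[TOPS[0,0],TOPS[0,1],(52,26,26),(52,-26,26),(52,26,0),(52,-26,0)],[(269,455),(474,455),(206,272),(537,272),(233,238),(512,238)])
L=[(62.6,36.7,12),(62.6,-36.7,12),(68,42,11),(68,-42,11)]
uv=[(170,168),(578,168),(147,136),(601,136)]
b=held("w8",L,uv)
print(((b-a)[:3]*1e3).round(1))
E
```

```text
tray in tool xyz mm [0.4 1.6 7.1] yaw deg 0.0 res 0.96
tray in tool xyz mm [ 0.9 -0.3 21.6] yaw deg -0.04 res 1.62
[ 0.4 -1.9 14.5]
```

```bash
python3 -m jog '[{"grip":1,"xyz":[0.0004,-0.002,0],"dr":[0,0,0]},{"grip":1,"xyz":[0.0004,-0.002,0],"dr":[0,0,0]},{"grip":1,"xyz":[0.0004,-0.002,0.001],"dr":[0,0,0]},{"grip":1,"xyz":[0.0004,-0.002,0.0015],"dr":[0,0,0]},{"grip":1,"xyz":[0.0004,-0.002,0.0015],"dr":[0,0,0]},{"grip":1,"xyz":[0.0004,-0.002,0.0015],"dr":[0,0,0]}]'; python3 - <<'E'
from h import *
for k in range(3): wsnap("w9",(130,80,300,250),2.5)
print(ctrl.get_state()["contact_force"])
E
```

```text
time: 7.57
eef_pos: [0.5084, -0.3566, 0.0175]
tcp_rot: [-0.599, 0.801, -0.0, 0.0]
contact_force: [0.0, -0.4, -2.0]
opening: 0.596
[ 0.50835112 -0.35657971  0.01747862] 0.001
[ 0.50834976 -0.35657419  0.01746285] 0.001
[ 0.50834457 -0.35656298  0.01746695] 0.002
[ 0.21647179  0.46189459 -2.02327826]
```

View pics/w9.png

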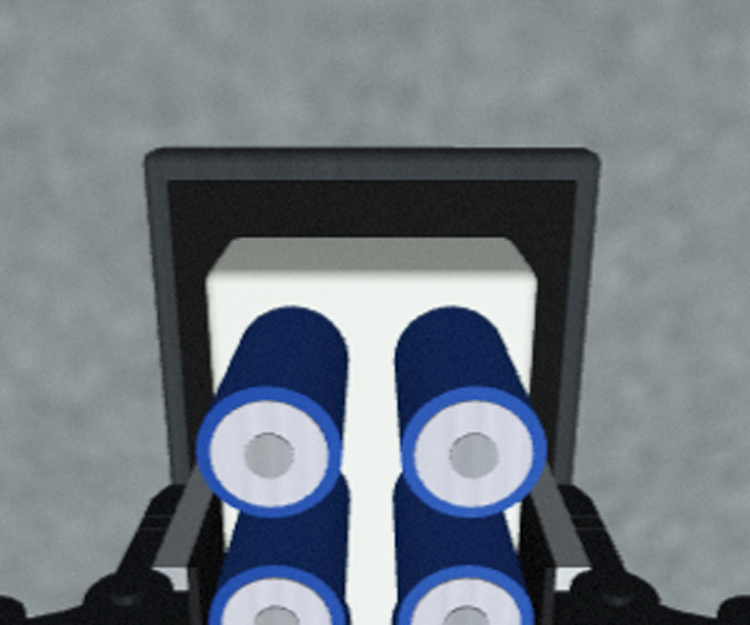

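```bash
python3 -m jog '[{"grip":1,"xyz":[0,0,0.0005],"dr":[0,0,0]},{"grip":1,"xyz":[0,0,0.001],"dr":[0,0,0]},{"grip":1,"xyz":[0,0,0.001],"dr":[0,0,0]},{"grip":1,"xyz":[0,0,0.001],"dr":[0,0,0]}]'; python3 - <<'E'
from h import *
a=held("w9",[TOPS[0,0],TOPS[0,1],(52,26,26),(52,-26,26),(52,26,0),(52,-26,0)],[(269,455),(474,455),(206,272),(537,272),(233,238),(512,238)])
for L in ([(62.6,36.7,12),(62.6,-36.7,12),(68,42,11),(68,-42,11)],[(63.2,37.2,12),(63.2,-37.2,12),(68,42,11),(68,-42,11)]):
  b=held("w9",L,[(168,181),(576,181),(145,149),(600,149)])
  print(((b-a)[:3]*1e3).round(1))
E
```

```text
time: 8.05
eef_pos: [0.5083, -0.3566, 0.0174]
tcp_rot: [-0.599, 0.801, -0.0, 0.0]
contact_force: [-2.7, 2.7, 4.6]
opening: 0.597
tray in tool xyz mm [0.4 1.6 7.1] yaw deg 0.0 res 0.96
tray in tool xyz mm [ 0.5  1.9 20.6] yaw deg -0.04 res 1.62
[ 0.1  0.3 13.5]
tray in tool xyz mm [ 0.5  2.3 21.2] yaw deg -0.04 res 0.98
[ 0.1  0.7 14.1]
```

```bash
python3 -m jog '[{"grip":0,"xyz":[0,0,0],"dr":[0,0,0]},{"grip":0,"xyz":[0,0,0],"dr":[0,0,0]},{"grip":0,"xyz":[0,0,0],"dr":[0,0,0]},{"grip":0,"xyz":[0,0,0],"dr":[0,0,0]},{"grip":0,"xyz":[0,0,0],"dr":[0,0,0]},{"grip":0,"xyz":[0,0,-0.02],"dr":[0,0,0]},{"grip":0,"xyz":[0,0,-0.06],"dr":[0,0,0]},{"grip":0,"xyz":[0,0,-0.1],"dr":[0,0,0]},{"grip":0,"xyz":[0,0,-0.14],"dr":[0,0,0]},{"grip":0,"xyz":[0,0,-0.18],"dr":[0,0,0]},{"grip":0,"xyz":[0,0,-0.21],"dr":[0,0,0]},{"grip":0,"xyz":[0,0,-0.21],"dr":[0,0,0]}]'; python3 - <<'E'
from h import *
for k in range(3): wsnap("w10",(200,90,160,150),4)
togo([.4775,-.0008,.2],np.radians(-16.6))
E
```

```text
time: 9.05
eef_pos: [0.5111, -0.3593, 0.2361]
tcp_rot: [-0.599, 0.801, -0.008, 0.002]
contact_force: [0.7, 0.2, 1.5]
opening: 0.999
[ 0.51110249 -0.35926425  0.23611157] 0.073
[ 0.50999653 -0.35821048  0.23207121] 0.086
[ 0.50872439 -0.35705263  0.22841784] 0.065
  xyz [-0.3323  0.1298  0.0259] dr [-1.000e-03 -1.000e-03 -3.139e+00] deg 180.0 q6 1.08
  xyz [-0.3323  0.1298  0.0259] dr [-0.     0.     0.003] deg 0.0 q6 1.08
```

View pics/w10.png

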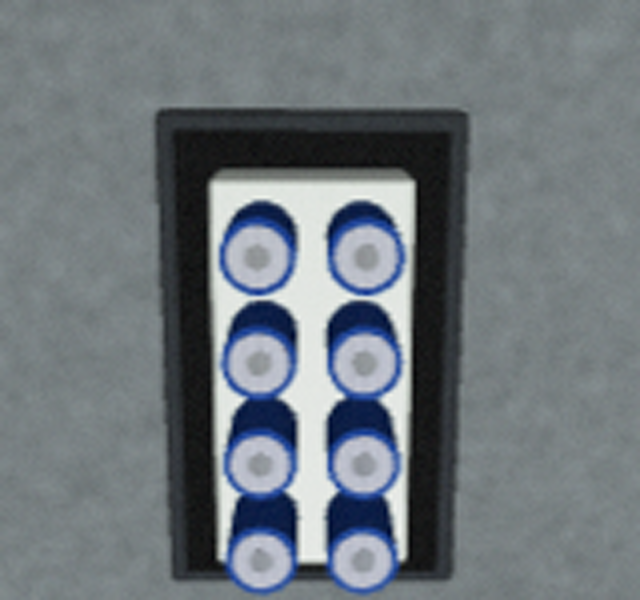

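```bash
python3 - <<'E'
from h import *
C,P=load("w10")
L=[TOPS[i,j] for i in range(4) for j in range(2)]+[(52,26,26),(52,-26,26),(52,26,0),(52,-26,0)]
p,r=fit(C,np.array(L)/1e3,P([(257,256),(366,256),(259,362),(365,362),(260,464),(364,464),(261,560),(362,560),(208,181),(417,181),(217,169),(408,169)]),z0=.012,x0=(.507,-.357,-.33));print(p,np.degrees(p[2]),r)
q,r=fit(C,np.array([(62.8,37,12),(62.8,-37,12),(-62.8,-37,12),(-62.8,37,12)])/1e3,P([(174,130),(450,130),(436,570),(189,570)]),x0=(.507,-.357,-.33));print(q,np.degrees(q[2]),r)
d=p-q;c,s=np.cos(q[2]),np.sin(q[2]);print("tray rel pallet mm",((c*d[0]+s*d[1])*1e3).round(1),((-s*d[0]+c*d[1])*1e3).round(1))
E
```

```text
[ 0.50771498 -0.35684678 -0.28841703] -16.52507872473323 [0.1 0.2 0.3 0.3 0.1 0.1 0.2 0.2 0.8 0.7 0.5 0.3]
[ 0.50674155 -0.35668138 -0.28606327] -16.390218160620172 [0.4 0.4 0.4 0.5]
tray rel pallet mm 1.0 0.1
```

```bash
python3 -m jog '[{"grip":0,"xyz":[-0.332,0.13,0.02],"dr":[0,0,0]},{"grip":0,"xyz":[-0.332,0.13,0.02],"dr":[0,0,0]},{"grip":0,"xyz":[-0.332,0.13,0.02],"dr":[0,0,0]},{"grip":0,"xyz":[-0.332,0.13,0.02],"dr":[0,0,0]},{"grip":0,"xyz":[-0.332,0.13,0.02],"dr":[0,0,0]},{"grip":0,"xyz":[-0.332,0.13,0.02],"dr":[0,0,0]},{"grip":0,"xyz":[-0.332,0.13,0.02],"dr":[0,0,0]},{"grip":0,"xyz":[-0.332,0.13,0.02],"dr":[0,0,0]},{"grip":0,"xyz":[-0.332,0.13,0.02],"dr":[0,0,0]},{"grip":0,"xyz":[-0.332,0.13,0.02],"dr":[0,0,0]},{"grip":0,"xyz":[-0.332,0.13,0.02],"dr":[0,0,0]},{"grip":0,"xyz":[-0.332,0.13,0.02],"dr":[0,0,0]}]'; python3 - <<'E'
from h import *
for k in range(4): wsnap("w11",(200,90,160,150),4)
togo([.4775,-.0008,.006],np.radians(-16.6))
E
```

```text
time: 10.2
eef_pos: [0.4767, -0.0014, 0.2046]
tcp_rot: [-0.599, 0.801, 0.001, -0.001]
contact_force: [0.4, -0.4, -0.1]
opening: 1.0
[ 0.47673098 -0.00141889  0.20460598] 0.001
[ 0.47707265 -0.00191037  0.20505584] 0.005
[ 0.4772788  -0.0022118   0.20541513] 0.002
[ 0.47740323 -0.00233573  0.20564999] 0.003
  xyz [-0.0015  0.0005  0.1999] dr [ 0.    -0.    -3.141] deg 180.0 q6 1.64
  xyz [-0.0015  0.0005  0.1999] dr [-0.    -0.     0.001] deg 0.0 q6 1.64
```

View pics/w11.png

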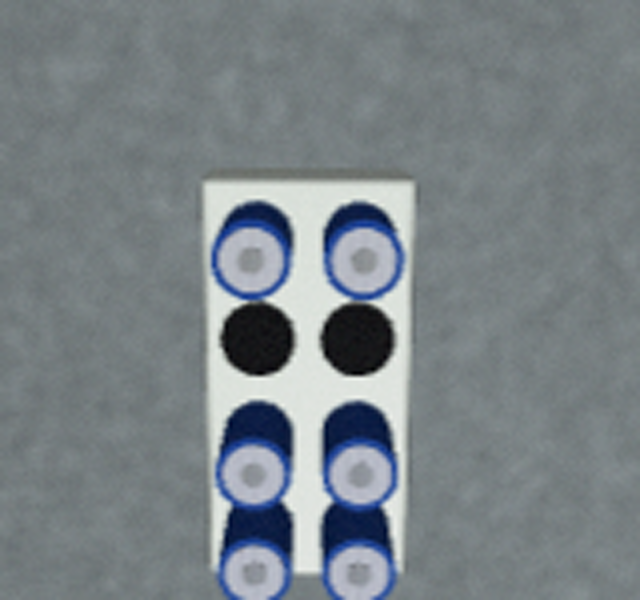

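```bash
python3 - <<'E'
from h import *
C,P=load("w11")
T=TOPS;L=[T[0,0],T[0,1],(12.5,12.5,26),(12.5,-12.5,26),T[2,0],T[2,1],T[3,0],T[3,1],(52,26,26),(52,-26,26)]
p,r=fit(C,np.array(L)/1e3,P([(252,260),(364,260),(258,340),(358,340),(254,474),(360,474),(255,573),(359,573),(203,182),(416,182)]),x0=(.477,0,-.33));print(p,np.degrees(p[2]),r)
togo([*p[:2],.006],p[2])
E
```

```text
[ 0.47686624 -0.00093552 -0.29367474] -16.826323065517986 [0.1 0.2 0.1 0.1 0.3 0.4 0.3 0.4 1.  0.7]
  xyz [-0.0012  0.001   0.1999] dr [ 0.    -0.    -3.137] deg 180.0 q6 1.64
  xyz [-0.0012  0.001   0.1999] dr [-0.    -0.     0.004] deg 0.0 q6 1.64
```

```bash
python3 -m jog '[{"grip":0,"xyz":[-0.001,0.001,0.04],"dr":[0,0,0.004]},{"grip":0,"xyz":[-0.001,0.001,0.08],"dr":[0,0,0.004]},{"grip":0,"xyz":[-0.001,0.001,0.12],"dr":[0,0,0.004]},{"grip":0,"xyz":[-0.001,0.001,0.16],"dr":[0,0,0.004]},{"grip":0,"xyz":[-0.001,0.001,0.185],"dr":[0,0,0.004]},{"grip":0,"xyz":[-0.001,0.001,0.195],"dr":[0,0,0.004]},{"grip":0,"xyz":[-0.001,0.001,0.195],"dr":[0,0,0.004]},{"grip":0,"xyz":[-0.001,0.001,0.195],"dr":[0,0,0.004]}]'; python3 - <<'E'
from h import *
for k in range(3): wsnap("w12",(180,150,200,250),2)
togo([.4769,-.0009,.005],-.2937)
E
```

```text
time: 11.07
eef_pos: [0.4777, -0.0006, 0.0119]
tcp_rot: [-0.597, 0.803, -0.001, 0.001]
contact_force: [-0.5, -0.3, 0.6]
opening: 0.998
[ 0.47773335 -0.00064077  0.01189524] 0.005
[ 0.47870935 -0.0006937   0.01298006] 0.004
[ 0.47909038 -0.00068313  0.01347672] 0.004
  xyz [0.0009 0.0021 0.0086] dr [-1.000e-03 -9.000e-03 -3.139e+00] deg 180.0 q6 1.65
  xyz [0.0009 0.0021 0.0086] dr [-0.006  0.001  0.002] deg 0.0 q6 1.65
```

View pics/w12.png

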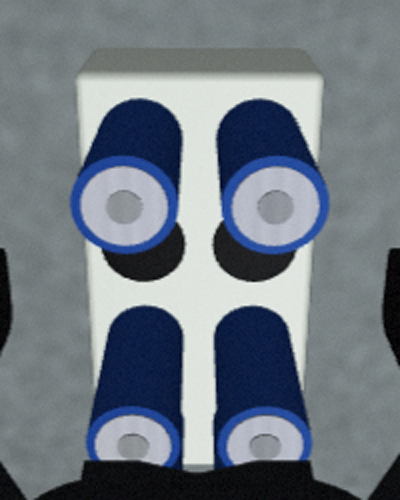

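```bash
python3 -m jog '[{"grip":0,"xyz":[0.001,0.002,0.004],"dr":[0,0,0]},{"grip":0,"xyz":[0.001,0.002,0.008],"dr":[0,0,0]},{"grip":0,"xyz":[0.001,0.002,0.008],"dr":[0,0,0]},{"grip":1,"xyz":[0.001,0.002,0.008],"dr":[0,0,0]},{"grip":1,"xyz":[0.001,0.002,0.008],"dr":[0,0,0]},{"grip":1,"xyz":[0.001,0.002,0.008],"dr":[0,0,0]},{"grip":1,"xyz":[0.001,0.002,0.008],"dr":[0,0,0]},{"grip":1,"xyz":[0.001,0.002,0.008],"dr":[0,0,0]},{"grip":1,"xyz":[0.001,0.002,0.008],"dr":[0,0,0]},{"grip":1,"xyz":[0.001,0.002,0.008],"dr":[0,0,0]}]' 45; python3 -m jog '[{"grip":1,"xyz":[0,0,-0.01],"dr":[0,0,0]},{"grip":1,"xyz":[0,0,-0.05],"dr":[0,0,0]},{"grip":1,"xyz":[0,0,-0.09],"dr":[0,0,0]},{"grip":1,"xyz":[0,0,-0.13],"dr":[0,0,0]},{"grip":1,"xyz":[0,0,-0.15],"dr":[0,0,0]},{"grip":1,"xyz":[0,0,-0.15],"dr":[0,0,0]},{"grip":1,"xyz":[0,0,-0.15],"dr":[0,0,0]}]'; python3 - <<'E'
from h import *
for k in range(3): wsnap("w13",(180,150,200,250),2)
togo([.5073,-.3567,.155],-.2885)
E
```

```text
time: 12.05
eef_pos: [0.4752, -0.0004, 0.0036]
tcp_rot: [-0.597, 0.802, -0.0, 0.001]
contact_force: [1.2, 1.1, 3.1]
opening: 0.597
time: 12.63
eef_pos: [0.4746, -0.0004, 0.1538]
tcp_rot: [-0.597, 0.802, -0.001, 0.001]
contact_force: [-0.3, 0.2, -4.0]
opening: 0.601
[ 4.74550096e-01 -4.24573454e-04  1.53767099e-01] 0.058
[ 4.73211682e-01 -1.25570478e-04  1.51733144e-01] 0.033
[4.72567393e-01 1.85262594e-06 1.50642816e-01] 0.02
  xyz [ 0.3317 -0.1358 -0.0054] dr [-1.000e-03 -8.000e-03  3.139e+00] deg 180.0 q6 1.65
  xyz [ 0.3317 -0.1358 -0.0054] dr [ 0.005 -0.    -0.003] deg 0.0 q6 1.65
```

View pics/w13.png

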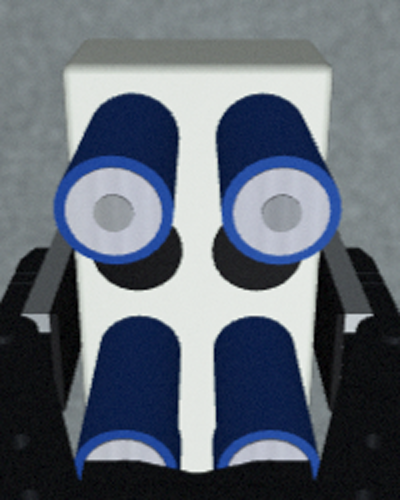

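```bash
python3 - <<'E'
from h import *
held("w13",[TOPS[0,0],TOPS[0,1],(52,26,26),(52,-26,26),(52,26,0),(52,-26,0)],[(114,212),(281,212),(64,70),(333,70),(85,41),(314,41)])
E
python3 -m jog '[{"grip":1,"xyz":[0.332,-0.137,-0.01],"dr":[0,0,-0.003]},{"grip":1,"xyz":[0.332,-0.137,-0.01],"dr":[0,0,-0.003]},{"grip":1,"xyz":[0.332,-0.137,-0.01],"dr":[0,0,-0.003]},{"grip":1,"xyz":[0.332,-0.137,-0.01],"dr":[0,0,-0.003]},{"grip":1,"xyz":[0.332,-0.137,-0.01],"dr":[0,0,-0.003]},{"grip":1,"xyz":[0.332,-0.137,-0.01],"dr":[0,0,-0.003]},{"grip":1,"xyz":[0.332,-0.137,-0.01],"dr":[0,0,-0.003]},{"grip":1,"xyz":[0.332,-0.137,-0.01],"dr":[0,0,-0.003]},{"grip":1,"xyz":[0.332,-0.137,-0.01],"dr":[0,0,-0.003]},{"grip":1,"xyz":[0.332,-0.137,-0.01],"dr":[0,0,-0.003]},{"grip":1,"xyz":[0.332,-0.137,-0.01],"dr":[0,0,-0.003]},{"grip":1,"xyz":[0.332,-0.137,-0.01],"dr":[0,0,-0.003]}]'
python3 - <<'E'
from h import *
for k in range(3): wsnap("w14",(130,80,300,250),2.5)
togo([.5073,-.3567,.155],-.2885)
E
```

```text
tray in tool xyz mm [ 0.6 -0.6  6.5] yaw deg 0.04 res 1.63
time: 13.78
eef_pos: [0.5094, -0.3563, 0.1603]
tcp_rot: [-0.598, 0.801, 0.003, 0.0]
contact_force: [-0.5, 0.2, -3.4]
opening: 0.6
[ 0.50937664 -0.35627834  0.16033663] 0.022
[ 0.50967609 -0.35588472  0.16094212] 0.013
[ 0.50996344 -0.35578946  0.16153365] 0.006
  xyz [0.0016 0.0026 0.0071] dr [-2.00e-03  2.00e-03 -3.14e+00] deg 180.0 q6 1.08
  xyz [0.0016 0.0026 0.0071] dr [0.001 0.001 0.002] deg 0.0 q6 1.08
```

View pics/w14.png

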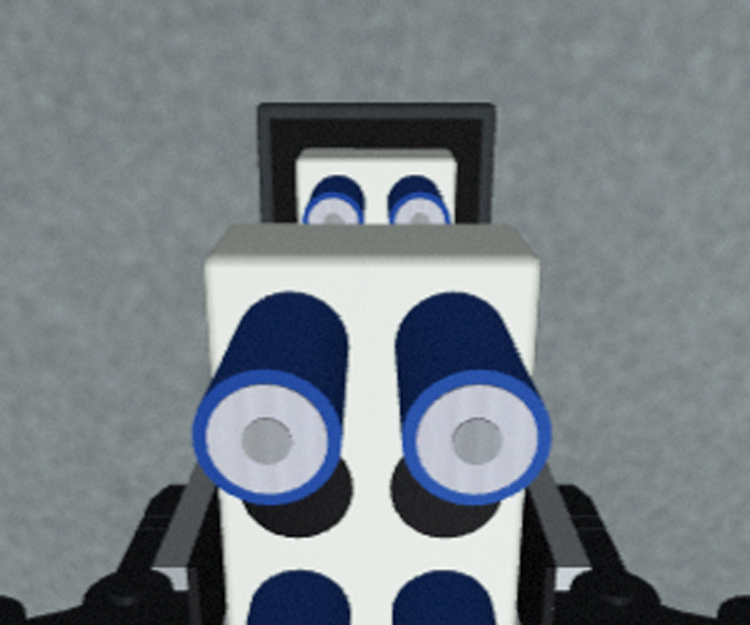

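```bash
python3 -m jog '[{"grip":1,"xyz":[0.001,0.003,0.035],"dr":[0,0,0.002]},{"grip":1,"xyz":[0.001,0.003,0.065],"dr":[0,0,0.002]},{"grip":1,"xyz":[0.001,0.003,0.072],"dr":[0,0,0.002]},{"grip":1,"xyz":[0.001,0.003,0.072],"dr":[0,0,0.002]},{"grip":1,"xyz":[0.001,0.003,0.072],"dr":[0,0,0.002]}]'
python3 - <<'E'
from h import *
for k in range(4): wsnap("w15",(130,80,300,250),2.5)
togo([.5073,-.3567,.0736],-.2885)
E
```

```text
time: 14.35
eef_pos: [0.5078, -0.3573, 0.0918]
tcp_rot: [-0.598, 0.802, -0.0, 0.0]
contact_force: [-0.3, 0.1, -1.5]
opening: 0.596
[ 0.50779231 -0.35734996  0.09182374] 0.001
[ 0.5085375  -0.35825127  0.09325441] 0.001
[ 0.50883429 -0.35870859  0.09390796] -0.0
[ 0.50883778 -0.35886135  0.09404813] 0.002
  xyz [-0.0017  0.0021  0.0203] dr [-3.00e-03  7.00e-03  3.14e+00] deg 180.0 q6 1.08
  xyz [-0.0017  0.0021  0.0203] dr [-0.005 -0.002 -0.001] deg 0.0 q6 1.08
```

View pics/w15.png

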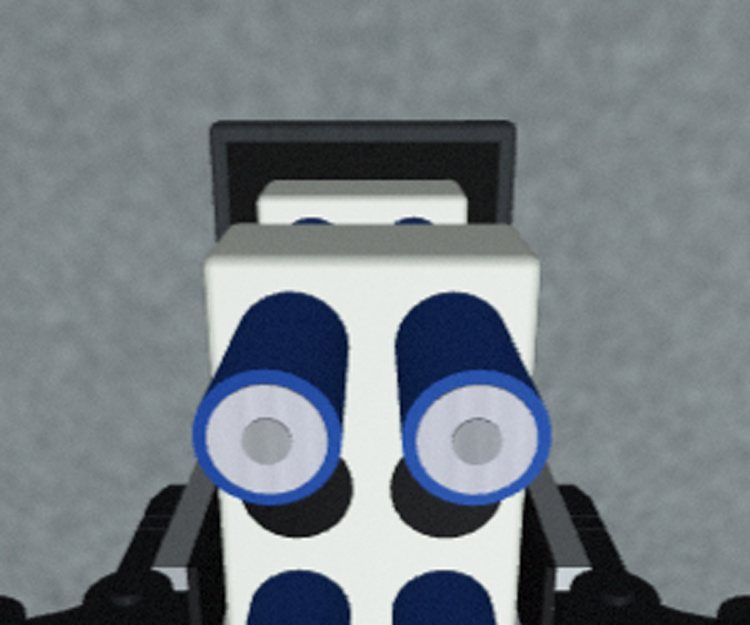

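```bash
python3 - <<'E'
from h import *
a=held("w15",[TOPS[0,0],TOPS[0,1],(52,26,26),(52,-26,26),(52,26,0),(52,-26,0)],[(267,441),(477,441),(204,262),(541,262),(232,225),(514,225)])
b=held("w15",[(52,26,26),(52,-26,26),(52,26,0),(52,-26,0)],[(257,198),(468,198),(266,181),(459,181)])
c=held("w15",[(62.8,37,12),(62.8,-37,12),(68,42,11),(68,-42,11)],[(228,143),(499,143),(210,122),(517,122)])
print(((b-a)[:3]*1e3).round(1),((c-a)[:3]*1e3).round(1))
E
```

```text
tray in tool xyz mm [ 0.5 -0.8  6.2] yaw deg -0.0 res 1.46
tray in tool xyz mm [-1.9  3.  83. ] yaw deg -0.04 res 0.85
tray in tool xyz mm [-1.8  3.8 98.4] yaw deg -0.04 res 0.24
[-2.4  3.8 76.9] [-2.3  4.5 92.3]
```

```bash
python3 -m jog '[{"grip":1,"xyz":[-0.0023,0.0025,0.007],"dr":[0,0,0]},{"grip":1,"xyz":[-0.0023,0.0025,0.013],"dr":[0,0,0]},{"grip":1,"xyz":[-0.0023,0.0025,0.015],"dr":[0,0,0]},{"grip":1,"xyz":[-0.0023,0.0025,0.015],"dr":[0,0,0]},{"grip":1,"xyz":[-0.0023,0.0025,0.015],"dr":[0,0,0]},{"grip":1,"xyz":[-0.0023,0.0025,0.015],"dr":[0,0,0]}]'
python3 - <<'E'
from h import *
for k in range(4): wsnap("w16",(130,80,300,250),2.5)
togo([.5073,-.3567,.0736],-.2885)
print(ctrl.get_state()["contact_force"])
E
```

```text
time: 15.05
eef_pos: [0.5057, -0.355, 0.0762]
tcp_rot: [-0.597, 0.802, -0.0, 0.0]
contact_force: [0.4, -0.8, -2.4]
opening: 0.599
[ 0.50571231 -0.35501013  0.07624238] 0.002
[ 0.50579323 -0.35506255  0.07639827] 0.002
[ 0.50584595 -0.35510401  0.07649806] 0.002
[ 0.50583926 -0.35510929  0.07653939] 0.0
  xyz [ 0.0011 -0.0019  0.0029] dr [-0.00e+00  2.00e-03  3.14e+00] deg 180.0 q6 1.08
  xyz [ 0.0011 -0.0019  0.0029] dr [-0.001 -0.    -0.002] deg 0.0 q6 1.08
[-0.36590822  0.00650742 -2.16859327]
```

View pics/w16.png

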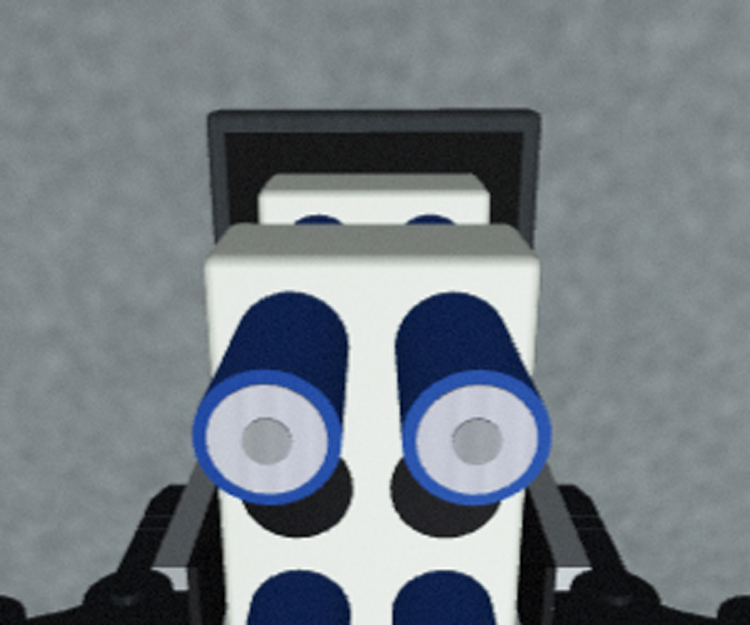

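```bash
cat >> h.py <<'E'
def rel(fn,tops,t_up,below,pal,zb=None):
    T=[(52,26,26),(52,-26,26),(52,26,0),(52,-26,0)]
    a=held(fn,tops+T,t_up); b=held(fn,T,below); c=held(fn,[(62.8,37,12),(62.8,-37,12),(68,42,11),(68,-42,11)],pal)
    print("needed shift mm: below",((b-a)[:3]*1e3).round(1),"pallet",((c-a)[:3]*1e3).round(1))
E
python3 - <<'E'
from h import *
rel("w16",[TOPS[0,0],TOPS[0,1]],[(267,441),(477,441),(204,262),(541,262),(232,225),(514,225)],[(258,194),(490,194),(269,174),(479,174)],[(225,133),(523,133),(207,110),(541,110)])
E
```

```text
tray in tool xyz mm [ 0.5 -0.8  6.2] yaw deg -0.0 res 1.46
tray in tool xyz mm [ 1.  -1.2 65.2] yaw deg -0.04 res 0.73
tray in tool xyz mm [ 1.  -0.7 79.8] yaw deg -0.04 res 0.53
needed shift mm: below [ 0.5 -0.5 59. ] pallet [ 0.5  0.  73.7]
```

```bash
python3 -m jog '[{"grip":1,"xyz":[0.0005,-0.0006,0],"dr":[0,0,0]},{"grip":1,"xyz":[0.0005,-0.0006,0.001],"dr":[0,0,0]},{"grip":1,"xyz":[0.0005,-0.0006,0.0015],"dr":[0,0,0]},{"grip":1,"xyz":[0.0005,-0.0006,0.002],"dr":[0,0,0]},{"grip":1,"xyz":[0.0005,-0.0006,0.002],"dr":[0,0,0]},{"grip":1,"xyz":[0.0005,-0.0006,0.002],"dr":[0,0,0]}]'
python3 -m jog '[{"grip":1,"xyz":[0,0,0.0005],"dr":[0,0,0]},{"grip":1,"xyz":[0,0,0.0005],"dr":[0,0,0]},{"grip":1,"xyz":[0,0,0.0005],"dr":[0,0,0]}]'
```

```text
time: 15.75
eef_pos: [0.506, -0.3555, 0.0741]
tcp_rot: [-0.597, 0.802, -0.0, 0.0]
contact_force: [-0.1, -0.6, -3.6]
opening: 0.597
time: 16.0
eef_pos: [0.5061, -0.3555, 0.0737]
tcp_rot: [-0.597, 0.802, -0.0, 0.0]
contact_force: [-0.1, 0.9, -1.8]
opening: 0.596
```

```bash
python3 -m jog '[{"grip":1,"xyz":[0,0,0.0005],"dr":[0,0,0]},{"grip":1,"xyz":[0,0,0.001],"dr":[0,0,0]},{"grip":1,"xyz":[0,0,0.001],"dr":[0,0,0]},{"grip":1,"xyz":[0,0,0.001],"dr":[0,0,0]}]'
python3 - <<'E'
from h import *
wsnap("w17",(130,80,300,250),2.5)
togo([.5073,-.3567,.0736],-.2885)
E
```

```text
time: 16.33
eef_pos: [0.5062, -0.3556, 0.0736]
tcp_rot: [-0.597, 0.802, -0.0, 0.0]
contact_force: [-2.9, 2.0, 3.6]
opening: 0.596
[ 0.5061698  -0.35560224  0.07361807] 0.002
  xyz [ 0.0007 -0.0014  0.    ] dr [0.00e+00 1.00e-03 3.14e+00] deg 180.0 q6 1.08
  xyz [ 0.0007 -0.0014  0.    ] dr [-0.001  0.    -0.002] deg 0.0 q6 1.08
```

View pics/w17.png

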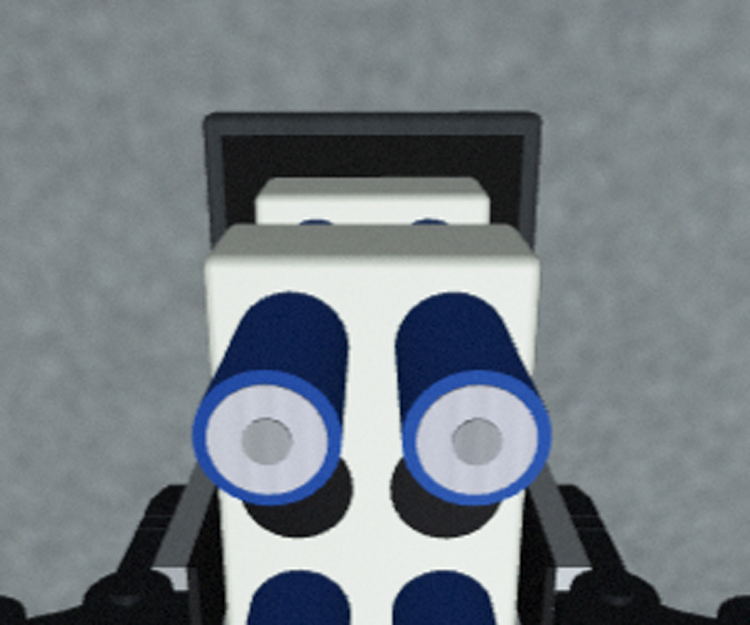

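```bash
python3 -m jog '[{"grip":0,"xyz":[0,0,0],"dr":[0,0,0]},{"grip":0,"xyz":[0,0,0],"dr":[0,0,0]},{"grip":0,"xyz":[0,0,0],"dr":[0,0,0]},{"grip":0,"xyz":[0,0,0],"dr":[0,0,0]},{"grip":0,"xyz":[0,0,0],"dr":[0,0,0]},{"grip":0,"xyz":[0,0,-0.02],"dr":[0,0,0]},{"grip":0,"xyz":[0,0,-0.06],"dr":[0,0,0]},{"grip":0,"xyz":[0,0,-0.1],"dr":[0,0,0]},{"grip":0,"xyz":[0,0,-0.14],"dr":[0,0,0]},{"grip":0,"xyz":[0,0,-0.17],"dr":[0,0,0]},{"grip":0,"xyz":[0,0,-0.17],"dr":[0,0,0]},{"grip":0,"xyz":[0,0,-0.17],"dr":[0,0,0]}]'; python3 - <<'E'
from h import *
for k in range(3): wsnap("w18",(200,80,160,180),3.3)
togo([.6603,-.1593,.2],np.radians(11.7))
E
```

```text
time: 17.38
eef_pos: [0.5071, -0.3566, 0.2461]
tcp_rot: [-0.597, 0.802, -0.003, 0.001]
contact_force: [0.3, -0.3, -0.5]
opening: 1.003
[ 0.5070525  -0.35655226  0.2460661 ] 0.077
[ 0.50606274 -0.35559995  0.24313841] 0.051
[ 0.50546189 -0.3550333   0.24129128] 0.025
  xyz [-0.2316 -0.0928  0.0405] dr [ 0.004 -0.003  2.647] deg 152.0 q6 1.08
  xyz [-0.2316 -0.0928  0.0405] dr [ 0.002  0.003 -0.494] deg 28.0 q6 1.08
```

View pics/w18.png

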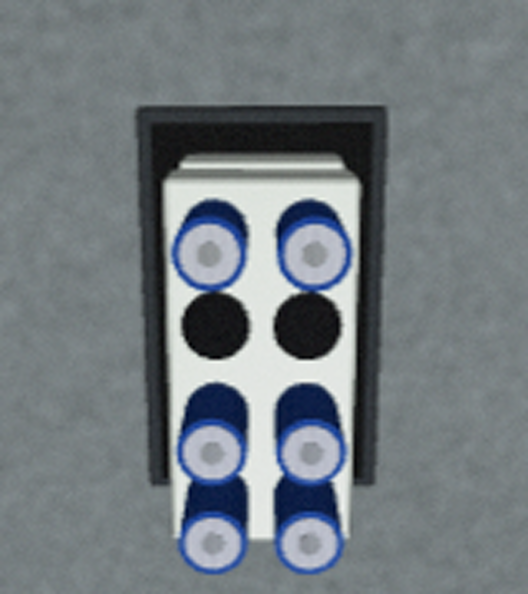

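```bash
python3 -m jog '[{"grip":0,"xyz":[-0.232,-0.093,0.04],"dr":[0,0,-0.494]},{"grip":0,"xyz":[-0.232,-0.093,0.04],"dr":[0,0,-0.494]},{"grip":0,"xyz":[-0.232,-0.093,0.04],"dr":[0,0,-0.494]},{"grip":0,"xyz":[-0.232,-0.093,0.04],"dr":[0,0,-0.494]},{"grip":0,"xyz":[-0.232,-0.093,0.04],"dr":[0,0,-0.494]},{"grip":0,"xyz":[-0.232,-0.093,0.04],"dr":[0,0,-0.494]},{"grip":0,"xyz":[-0.232,-0.093,0.04],"dr":[0,0,-0.494]},{"grip":0,"xyz":[-0.232,-0.093,0.04],"dr":[0,0,-0.494]},{"grip":0,"xyz":[-0.232,-0.093,0.04],"dr":[0,0,-0.494]},{"grip":0,"xyz":[-0.232,-0.093,0.04],"dr":[0,0,-0.494]}]';python3 - <<'E'
from h import *
C,P=load("w18")
T=TOPS;L=[T[0,0],T[0,1],(12.5,12.5,26),(12.5,-12.5,26),T[2,0],T[2,1],T[3,0],T[3,1]]
p,r=fit(C,np.array(L)/1e3,P([(209,253),(316,253),(215,326),(308,326),(212,453),(311,453),(213,543),(309,543)]),z0=.07,x0=(.507,-.357,-.33));print(p,np.degrees(p[2]),r)
q,r=fit(C,np.array([(62.8,37,12),(62.8,-37,12),(68,42,11),(68,-42,11),(-68,-42,11),(-68,42,11)])/1e3,P([(152,123),(372,123),(136,106),(387,106),(375,485),(150,485)]),x0=(.507,-.357,-.33));print(q,np.degrees(q[2]),r)
d=p-q;c,s=np.cos(q[2]),np.sin(q[2]);print("tray6 rel pallet mm",((c*d[0]+s*d[1])*1e3).round(1),((-s*d[0]+c*d[1])*1e3).round(1))
for k in range(4): wsnap("w19",(200,80,160,180),3.3)
togo([.6603,-.1593,.006],np.radians(11.7))
E
```

```text
time: 18.37
eef_pos: [0.6606, -0.1608, 0.2018]
tcp_rot: [0.775, -0.632, -0.001, 0.0]
contact_force: [0.3, -0.1, -0.3]
opening: 1.001
[ 0.50798011 -0.35716401 -0.29275143] -16.773421244093885 [0.1 0.3 0.2 0.1 0.2 0.1 0.1 0.1]
[ 0.50654541 -0.35707817 -0.28737447] -16.46534404316223 [0.6 0.5 0.4 0.7 0.9 1. ]
tray6 rel pallet mm 1.4 0.3
[ 0.66060577 -0.16079864  0.2017912 ] 0.003
[ 0.66068012 -0.16117696  0.20236878] 0.002
[ 0.66076763 -0.16135471  0.20278214] 0.003
[ 0.66091125 -0.16132201  0.20307964] 0.004
  xyz [-0.0021  0.0005  0.1972] dr [-1.000e-03  2.000e-03  3.139e+00] deg 180.0 q6 0.98
  xyz [-0.0021  0.0005  0.1972] dr [-0.001 -0.    -0.002] deg 0.0 q6 0.98
```

View pics/w19.png

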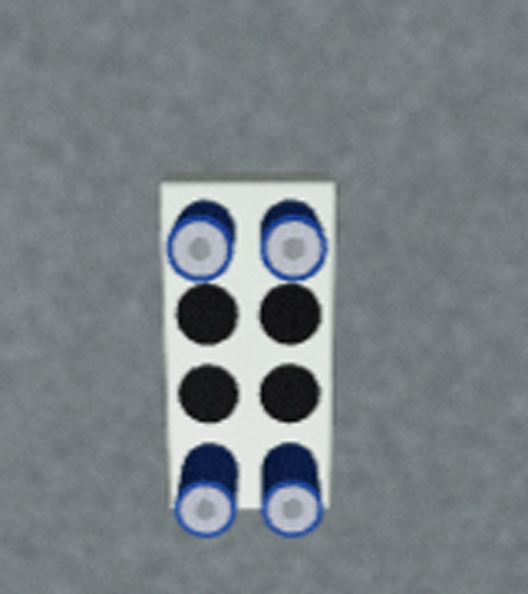

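```bash
python3 - <<'E'
from h import *
C,P=load("w19")
T=TOPS;L=[T[0,0],T[0,1],(12.5,12.5,26),(12.5,-12.5,26),(-12.5,12.5,26),(-12.5,-12.5,26),T[3,0],T[3,1],(52,26,26),(52,-26,26)]
p,r=fit(C,np.array(L)/1e3,P([(201,248),(294,248),(208,314),(290,314),(208,393),(290,393),(206,509),(293,509),(160,183),(336,183)]),x0=(.66,-.16,.2));print(p,np.degrees(p[2]),r)
togo([*p[:2],.006],p[2])
E
```

```text
[ 0.65976101 -0.15943508  0.20548171] 11.773234543130792 [0.2 0.2 0.2 0.2 0.3 0.2 0.2 0.1 0.7 0.9]
  xyz [-0.0021  0.0011  0.1972] dr [-1.000e-03  2.000e-03  3.138e+00] deg 180.0 q6 0.98
  xyz [-0.0021  0.0011  0.1972] dr [-0.001 -0.    -0.004] deg 0.0 q6 0.98
```

```bash
python3 -m jog '[{"grip":0,"xyz":[-0.002,0.001,0.04],"dr":[0,0,-0.004]},{"grip":0,"xyz":[-0.002,0.001,0.08],"dr":[0,0,-0.004]},{"grip":0,"xyz":[-0.002,0.001,0.12],"dr":[0,0,-0.004]},{"grip":0,"xyz":[-0.002,0.001,0.16],"dr":[0,0,-0.004]},{"grip":0,"xyz":[-0.002,0.001,0.18],"dr":[0,0,-0.004]},{"grip":0,"xyz":[-0.002,0.001,0.19],"dr":[0,0,-0.004]},{"grip":0,"xyz":[-0.002,0.001,0.19],"dr":[0,0,-0.004]},{"grip":0,"xyz":[-0.002,0.001,0.19],"dr":[0,0,-0.004]}]'; python3 - <<'E'
from h import *
for k in range(3): wsnap("w20",(180,150,200,250),2)
togo([.6598,-.1594,.004],.2055)
E
```

```text
time: 19.23
eef_pos: [0.6609, -0.1589, 0.014]
tcp_rot: [0.776, -0.63, 0.001, -0.0]
contact_force: [0.0, -0.8, 0.6]
opening: 0.999
[ 0.66093288 -0.15889764  0.01398373] 0.003
[ 0.66192817 -0.15917312  0.01542105] 0.007
[ 0.66233221 -0.15917552  0.01603784] 0.003
  xyz [-0.0003  0.0026  0.0122] dr [ 0.005 -0.008 -3.139] deg 180.0 q6 0.98
  xyz [-0.0003  0.0026  0.0122] dr [-0.005 -0.003  0.002] deg 0.0 q6 0.98
```

View pics/w20.png

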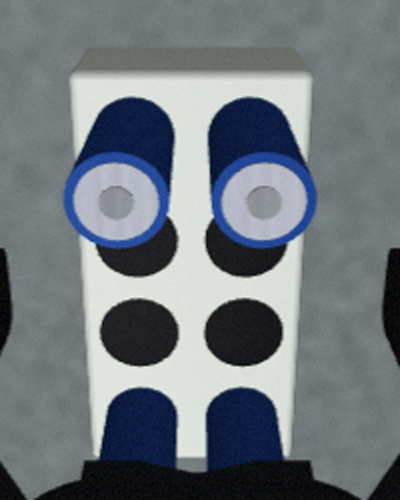

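```bash
python3 -m jog '[{"grip":0,"xyz":[-0.0015,0.002,0.005],"dr":[0,0,0]},{"grip":0,"xyz":[-0.0015,0.002,0.011],"dr":[0,0,0]},{"grip":0,"xyz":[-0.0015,0.002,0.011],"dr":[0,0,0]},{"grip":1,"xyz":[-0.0015,0.002,0.011],"dr":[0,0,0]},{"grip":1,"xyz":[-0.0015,0.002,0.011],"dr":[0,0,0]},{"grip":1,"xyz":[-0.0015,0.002,0.011],"dr":[0,0,0]},{"grip":1,"xyz":[-0.0015,0.002,0.011],"dr":[0,0,0]},{"grip":1,"xyz":[-0.0015,0.002,0.011],"dr":[0,0,0]},{"grip":1,"xyz":[-0.0015,0.002,0.011],"dr":[0,0,0]},{"grip":1,"xyz":[-0.0015,0.002,0.011],"dr":[0,0,0]}]' 45; python3 -m jog '[{"grip":1,"xyz":[0,0,-0.01],"dr":[0,0,0]},{"grip":1,"xyz":[0,0,-0.05],"dr":[0,0,0]},{"grip":1,"xyz":[0,0,-0.09],"dr":[0,0,0]},{"grip":1,"xyz":[0,0,-0.13],"dr":[0,0,0]},{"grip":1,"xyz":[0,0,-0.17],"dr":[0,0,0]},{"grip":1,"xyz":[0,0,-0.2],"dr":[0,0,0]},{"grip":1,"xyz":[0,0,-0.2],"dr":[0,0,0]},{"grip":1,"xyz":[0,0,-0.2],"dr":[0,0,0]}]'; python3 - <<'E'
from h import *
for k in range(3): wsnap("w21",(180,150,200,250),2)
togo([.5075,-.357,.205],-.2885)
E
```

```text
time: 20.22
eef_pos: [0.6584, -0.1573, 0.0023]
tcp_rot: [0.777, -0.63, 0.001, -0.0]
contact_force: [0.6, -0.6, 2.3]
opening: 0.599
time: 20.88
eef_pos: [0.6587, -0.1573, 0.2049]
tcp_rot: [0.777, -0.63, 0.003, -0.001]
contact_force: [0.3, -0.6, -2.2]
opening: 0.599
[ 0.65874346 -0.15730148  0.20493194] 0.077
[ 0.65728393 -0.15676292  0.20158671] 0.049
[ 0.65646338 -0.15641418  0.19953175] 0.027
  xyz [ 0.1657  0.1869 -0.0062] dr [-0.003  0.007 -2.645] deg 152.0 q6 0.98
  xyz [ 0.1657  0.1869 -0.0062] dr [0.005 0.002 0.496] deg 28.0 q6 0.98
```

View pics/w21.png

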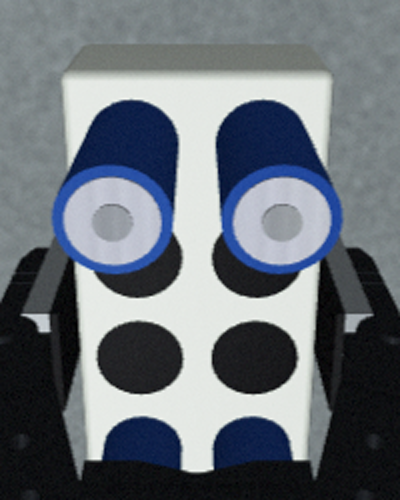

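```bash
python3 - <<'E'
from h import *
held("w21",[TOPS[0,0],TOPS[0,1],(52,26,26),(52,-26,26),(52,26,0),(52,-26,0)],[(113,222),(281,222),(62,75),(333,75),(84,46),(315,46)])
E
python3 -m jog '[{"grip":1,"xyz":[0.166,0.187,-0.01],"dr":[0,0,0.496]},{"grip":1,"xyz":[0.166,0.187,-0.01],"dr":[0,0,0.496]},{"grip":1,"xyz":[0.166,0.187,-0.01],"dr":[0,0,0.496]},{"grip":1,"xyz":[0.166,0.187,-0.01],"dr":[0,0,0.496]},{"grip":1,"xyz":[0.166,0.187,-0.01],"dr":[0,0,0.496]},{"grip":1,"xyz":[0.166,0.187,-0.01],"dr":[0,0,0.496]},{"grip":1,"xyz":[0.166,0.187,-0.01],"dr":[0,0,0.496]},{"grip":1,"xyz":[0.166,0.187,-0.01],"dr":[0,0,0.496]},{"grip":1,"xyz":[0.166,0.187,-0.01],"dr":[0,0,0.496]},{"grip":1,"xyz":[0.166,0.187,-0.01],"dr":[0,0,0.496]}]'
python3 - <<'E'
from h import *
for k in range(4): wsnap("w22",(130,80,300,250),2.5)
togo([.5075,-.357,.1303],-.2885)
E
```

```text
tray in tool xyz mm [0.9 0.4 4.9] yaw deg 0.05 res 1.7
time: 21.87
eef_pos: [0.5092, -0.3566, 0.21]
tcp_rot: [-0.599, 0.801, 0.001, 0.0]
contact_force: [0.0, 0.2, -2.3]
opening: 0.6
[ 0.50921012 -0.35663074  0.21000127] 0.013
[ 0.50953399 -0.35651486  0.21044996] 0.007
[ 0.50974248 -0.35651919  0.210826  ] 0.0
[ 0.50980334 -0.35670217  0.21115839] -0.0
  xyz [0.0008 0.0022 0.0811] dr [-1.000e-03 -0.000e+00 -3.139e+00] deg 180.0 q6 1.08
  xyz [0.0008 0.0022 0.0811] dr [-0.     0.001  0.002] deg 0.0 q6 1.08
```

View pics/w22.png

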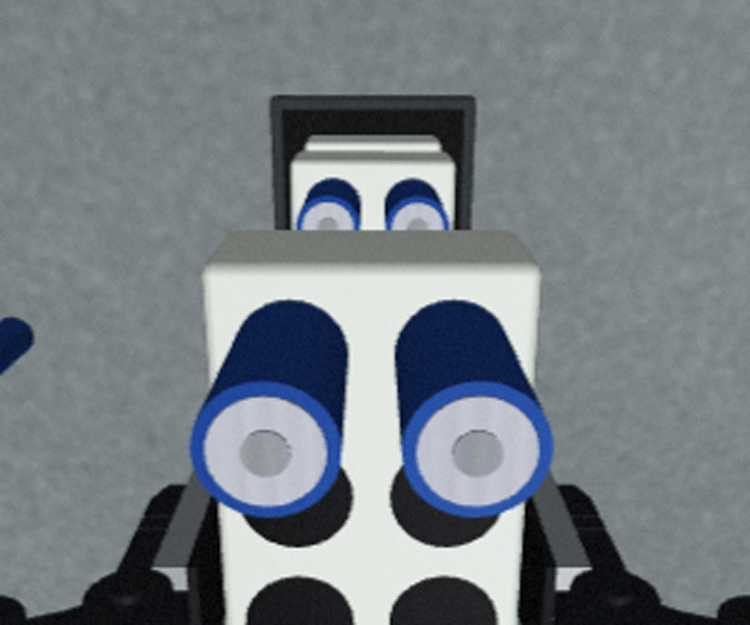

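```bash
python3 -m jog '[{"grip":1,"xyz":[0,0.002,0.03],"dr":[0,0,0.001]},{"grip":1,"xyz":[0,0.002,0.058],"dr":[0,0,0.001]},{"grip":1,"xyz":[0,0.002,0.066],"dr":[0,0,0.001]},{"grip":1,"xyz":[0,0.002,0.066],"dr":[0,0,0.001]},{"grip":1,"xyz":[0,0.002,0.066],"dr":[0,0,0.001]},{"grip":1,"xyz":[0,0.002,0.066],"dr":[0,0,0.001]}]'
python3 - <<'E'
from h import *
for k in range(6): wsnap("w23",(130,80,300,250),2.5)
togo([.5075,-.357,.1303],-.2885)
E
```

```text
time: 22.57
eef_pos: [0.5084, -0.3582, 0.1479]
tcp_rot: [-0.598, 0.802, -0.002, 0.001]
contact_force: [0.2, -0.2, -0.4]
opening: 0.602
[ 0.50838946 -0.3582293   0.14791428] -0.0
[ 0.50847994 -0.35838604  0.14825579] 0.002
[ 0.50837333 -0.3584222   0.14821844] 0.006
[ 0.50820351 -0.35830231  0.14796874] 0.01
[ 0.50798462 -0.358177    0.14760142] 0.009
[ 0.50778746 -0.35801071  0.14721993] 0.01
  xyz [-0.0008  0.0004  0.0166] dr [-1.000e-03  4.000e-03  3.141e+00] deg 180.0 q6 1.08
  xyz [-0.0008  0.0004  0.0166] dr [-0.002 -0.001 -0.001] deg 0.0 q6 1.08
```

View pics/w23.png

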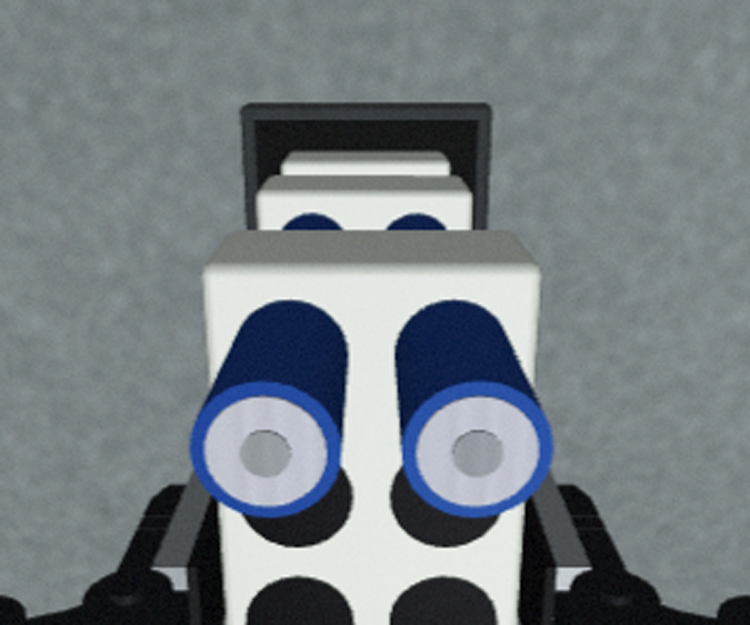

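```bash
python3 - <<'E'
from h import *
rel("w23",[TOPS[0,0],TOPS[0,1]],[(265,454),(478,454),(203,269),(541,269),(232,232),(514,232)],[(256,193),(474,193),(267,177),(465,177)],[(255,121),(478,121),(241,103),(491,103)])
E
python3 -m jog '[{"grip":1,"xyz":[-0.0015,0.001,0.005],"dr":[0,0,0]},{"grip":1,"xyz":[-0.0015,0.001,0.01],"dr":[0,0,0]},{"grip":1,"xyz":[-0.0015,0.001,0.012],"dr":[0,0,0]},{"grip":1,"xyz":[-0.0015,0.001,0.012],"dr":[0,0,0]},{"grip":1,"xyz":[-0.0015,0.001,0.012],"dr":[0,0,0]},{"grip":1,"xyz":[-0.0015,0.001,0.012],"dr":[0,0,0]},{"grip":1,"xyz":[-0.0015,0.001,0.012],"dr":[0,0,0]}]'
python3 - <<'E'
from h import *
for k in range(4): wsnap("w24",(130,80,300,250),2.5)
togo([.5075,-.357,.1303],-.2885)
print(ctrl.get_state()["contact_force"])
E
```

```text
tray in tool xyz mm [0.5 0.2 4.8] yaw deg -0.01 res 1.68
tray in tool xyz mm [-1.1  0.9 77.3] yaw deg -0.04 res 0.63
tray in tool xyz mm [ -1.3   2.3 151.5] yaw deg -0.05 res 0.45
needed shift mm: below [-1.6  0.8 72.6] pallet [ -1.8   2.1 146.8]
time: 23.45
eef_pos: [0.5068, -0.3559, 0.1339]
tcp_rot: [-0.598, 0.802, -0.0, 0.0]
contact_force: [0.7, 0.2, -1.6]
opening: 0.597
[ 0.5068389  -0.35588146  0.13394697] 0.001
[ 0.50687589 -0.35592896  0.13401776] -0.0
[ 0.50685358 -0.35591816  0.13402086] 0.001
[ 0.50685655 -0.35588458  0.13400641] 0.001
  xyz [ 0.0009 -0.001   0.0037] dr [-0.000e+00  2.000e-03  3.141e+00] deg 180.0 q6 1.08
  xyz [ 0.0009 -0.001   0.0037] dr [-0.001 -0.    -0.001] deg 0.0 q6 1.08
[ 0.10559369 -0.26773201 -1.19897228]
```

View pics/w24.png

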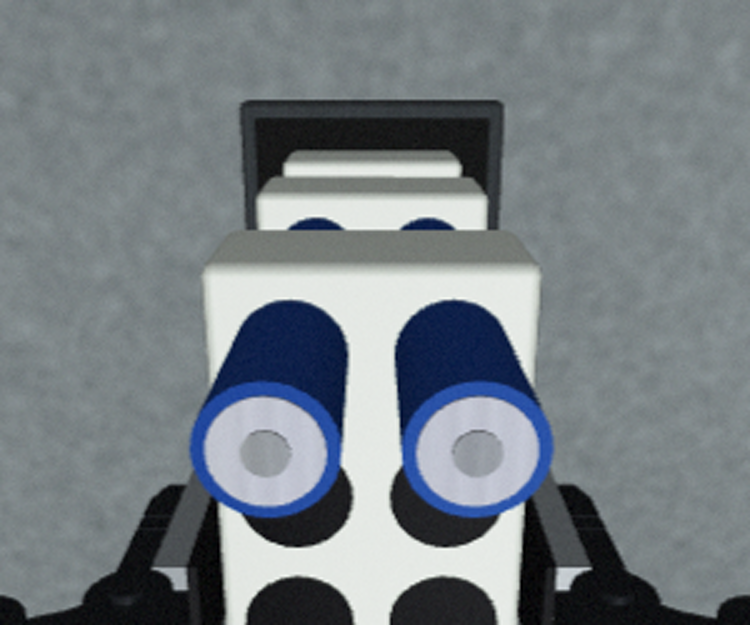

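```bash
python3 - <<'E'
from h import *
rel("w24",[TOPS[0,0],TOPS[0,1]],[(265,454),(478,454),(203,269),(541,269),(232,232),(514,232)],[(256,196),(489,196),(268,178),(477,178)],[(255,118),(490,118),(241,100),(504,100)])
E
```

```text
tray in tool xyz mm [0.5 0.2 4.8] yaw deg -0.01 res 1.68
tray in tool xyz mm [ 0.6 -0.6 65. ] yaw deg -0.04 res 0.49
tray in tool xyz mm [  0.8   0.3 137.8] yaw deg -0.04 res 0.44
needed shift mm: below [ 0.2 -0.7 60.2] pallet [3.00e-01 1.00e-01 1.33e+02]
```

```bash
python3 -m jog '[{"grip":1,"xyz":[0.0002,-0.0004,0.001],"dr":[0,0,0]},{"grip":1,"xyz":[0.0002,-0.0004,0.002],"dr":[0,0,0]},{"grip":1,"xyz":[0.0002,-0.0004,0.0025],"dr":[0,0,0]},{"grip":1,"xyz":[0.0002,-0.0004,0.0025],"dr":[0,0,0]},{"grip":1,"xyz":[0.0002,-0.0004,0.0025],"dr":[0,0,0]}]'
python3 -m jog '[{"grip":1,"xyz":[0,0,0.0005],"dr":[0,0,0]},{"grip":1,"xyz":[0,0,0.0005],"dr":[0,0,0]},{"grip":1,"xyz":[0,0,0.0005],"dr":[0,0,0]}]'
```

```text
time: 24.07
eef_pos: [0.507, -0.356, 0.1312]
tcp_rot: [-0.598, 0.802, -0.0, 0.0]
contact_force: [0.7, 0.3, -1.1]
opening: 0.601
time: 24.32
eef_pos: [0.507, -0.3561, 0.1308]
tcp_rot: [-0.598, 0.802, -0.0, 0.0]
contact_force: [0.1, 0.3, -1.0]
opening: 0.6
```

```bash
python3 -m jog '[{"grip":1,"xyz":[0,0,0.0005],"dr":[0,0,0]},{"grip":1,"xyz":[0,0,0.0005],"dr":[0,0,0]},{"grip":1,"xyz":[0,0,0.001],"dr":[0,0,0]},{"grip":1,"xyz":[0,0,0.001],"dr":[0,0,0]},{"grip":1,"xyz":[0,0,0.001],"dr":[0,0,0]}]'
```

```text
time: 24.73
eef_pos: [0.5071, -0.3561, 0.1303]
tcp_rot: [-0.598, 0.802, -0.0, 0.0]
contact_force: [-1.6, 1.1, 1.4]
opening: 0.598
```

```bash
python3 -m jog '[{"grip":1,"xyz":[0,0,0.0004],"dr":[0,0,0]},{"grip":1,"xyz":[0,0,0.0004],"dr":[0,0,0]},{"grip":0,"xyz":[0,0,0.0004],"dr":[0,0,0]},{"grip":0,"xyz":[0,0,0.0004],"dr":[0,0,0]},{"grip":0,"xyz":[0,0,0.0004],"dr":[0,0,0]},{"grip":0,"xyz":[0,0,0.0004],"dr":[0,0,0]},{"grip":0,"xyz":[0,0,0.0004],"dr":[0,0,0]},{"grip":0,"xyz":[0,0,-0.02],"dr":[0,0,0]},{"grip":0,"xyz":[0,0,-0.06],"dr":[0,0,0]},{"grip":0,"xyz":[0,0,-0.1],"dr":[0,0,0]},{"grip":0,"xyz":[0,0,-0.13],"dr":[0,0,0]},{"grip":0,"xyz":[0,0,-0.14],"dr":[0,0,0]}]'; python3 - <<'E'
from h import *
for k in range(4): wsnap("w25",(190,70,180,200),3)
togo([.5198,.3472,.25],np.radians(16.9))
E
```

```text
time: 25.73
eef_pos: [0.5088, -0.3578, 0.2769]
tcp_rot: [-0.598, 0.802, -0.006, 0.001]
contact_force: [0.2, -0.3, 1.2]
opening: 1.0
[ 0.50880989 -0.35781152  0.27693889] 0.169
[ 0.50881955 -0.35781713  0.27667583] 0.063
[ 0.50801592 -0.35706831  0.2732091 ] 0.08
[ 0.50708174 -0.35616698  0.26998726] 0.059
  xyz [-0.6774  0.1876  0.0191] dr [ 2.000e-03 -1.000e-03  2.557e+00] deg 147.0 q6 1.08
  xyz [-0.6774  0.1876  0.0191] dr [ 0.001  0.002 -0.584] deg 33.0 q6 1.08
```

View pics/w25.png

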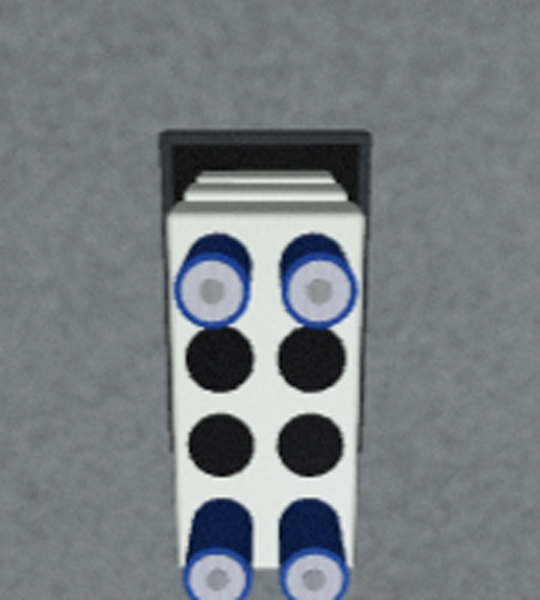

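```bash
python3 -m jog '[{"grip":0,"xyz":[-0.677,0.188,0.02],"dr":[0,0,-0.584]},{"grip":0,"xyz":[-0.677,0.188,0.02],"dr":[0,0,-0.584]},{"grip":0,"xyz":[-0.677,0.188,0.02],"dr":[0,0,-0.584]},{"grip":0,"xyz":[-0.677,0.188,0.02],"dr":[0,0,-0.584]},{"grip":0,"xyz":[-0.677,0.188,0.02],"dr":[0,0,-0.584]},{"grip":0,"xyz":[-0.677,0.188,0.02],"dr":[0,0,-0.584]},{"grip":0,"xyz":[-0.677,0.188,0.02],"dr":[0,0,-0.584]},{"grip":0,"xyz":[-0.677,0.188,0.02],"dr":[0,0,-0.584]},{"grip":0,"xyz":[-0.677,0.188,0.02],"dr":[0,0,-0.584]},{"grip":0,"xyz":[-0.677,0.188,0.02],"dr":[0,0,-0.584]},{"grip":0,"xyz":[-0.677,0.188,0.02],"dr":[0,0,-0.584]},{"grip":0,"xyz":[-0.677,0.188,0.02],"dr":[0,0,-0.584]}]';python3 - <<'E'
from h import *
C,P=load("w25")
T=TOPS;L=[T[0,0],T[0,1],(12.5,12.5,26),(12.5,-12.5,26),(-12.5,12.5,26),(-12.5,-12.5,26),T[3,0],T[3,1]]
p,r=fit(C,np.array(L)/1e3,P([(212,292),(320,292),(220,360),(311,360),(221,445),(311,445),(217,579),(314,579)]),z0=.128,x0=(.507,-.357,-.33));print(p,np.degrees(p[2]),r)
q,r=fit(C,np.array([(62.8,37,12),(62.8,-37,12),(68,42,11),(68,-42,11)])/1e3,P([(172,145),(359,145),(158,130),(372,130)]),x0=(.507,-.357,-.33));print(q,np.degrees(q[2]),r)
d=p-q;c,s=np.cos(q[2]),np.sin(q[2]);print("tray4 rel pallet mm",((c*d[0]+s*d[1])*1e3).round(1),((-s*d[0]+c*d[1])*1e3).round(1))
togo([.5198,.3472,.21],np.radians(16.9))
E
```

```text
time: 26.93
eef_pos: [0.5142, 0.1455, 0.252]
tcp_rot: [0.803, -0.596, -0.002, 0.002]
contact_force: [1.0, -0.9, 0.1]
opening: 1.002
[ 0.50776801 -0.35740667 -0.28928273] -16.57467965157783 [0.3 0.2 0.3 0.3 0.2 0.2 0.3 0.3]
[ 0.50622185 -0.35695233 -0.28835562] -16.52156021436926 [0.4 0.2 0.2 0.2]
tray4 rel pallet mm 1.6 0.0
  xyz [-0.1913 -0.0641  0.0418] dr [ 1.000e-03 -7.000e-03  3.141e+00] deg 180.0 q6 1.36
  xyz [-0.1913 -0.0641  0.0418] dr [ 0.005  0.001 -0.   ] deg 0.0 q6 1.36
```

```bash
python3 -m jog '[{"grip":0,"xyz":[-0.191,-0.064,0.04],"dr":[0,0,0]},{"grip":0,"xyz":[-0.191,-0.064,0.04],"dr":[0,0,0]},{"grip":0,"xyz":[-0.191,-0.064,0.04],"dr":[0,0,0]},{"grip":0,"xyz":[-0.191,-0.064,0.04],"dr":[0,0,0]},{"grip":0,"xyz":[-0.191,-0.064,0.04],"dr":[0,0,0]},{"grip":0,"xyz":[-0.191,-0.064,0.04],"dr":[0,0,0]},{"grip":0,"xyz":[-0.191,-0.064,0.04],"dr":[0,0,0]},{"grip":0,"xyz":[-0.191,-0.064,0.04],"dr":[0,0,0]}]'; python3 - <<'E'
from h import *
for k in range(4): wsnap("w26",(200,80,160,180),3.3)
togo([.5198,.3472,.006],np.radians(16.9))
E
```

```text
time: 27.6
eef_pos: [0.5207, 0.3443, 0.2127]
tcp_rot: [0.803, -0.595, -0.001, 0.002]
contact_force: [-0.0, -0.2, 0.1]
opening: 1.002
[0.52074668 0.34427999 0.21268881] 0.002
[0.52130978 0.34384201 0.21373654] 0.002
[0.52176451 0.34362547 0.21456221] 0.003
[0.52202753 0.34361222 0.21517921] 0.002
  xyz [-0.0042  0.0014  0.2096] dr [-1.000e-03  1.000e-03  3.139e+00] deg 180.0 q6 1.7
  xyz [-0.0042  0.0014  0.2096] dr [-0.001 -0.    -0.002] deg 0.0 q6 1.7
```

View pics/w26.png

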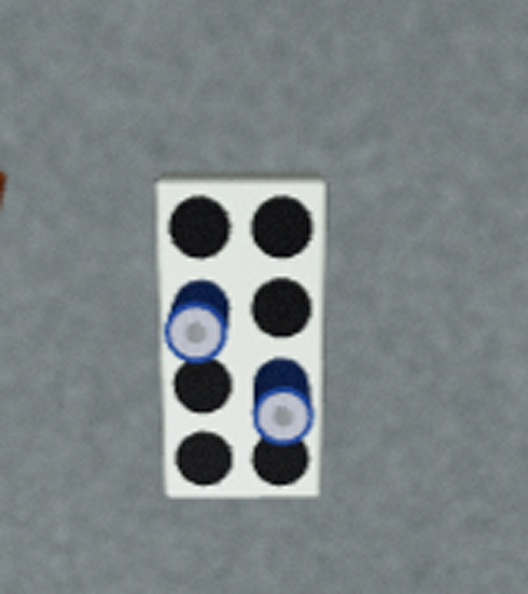

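```bash
python3 - <<'E'
from h import *
C,P=load("w26")
T=TOPS;L=[(37.5,12.5,26),(37.5,-12.5,26),T[1,0],(12.5,-12.5,26),(-12.5,12.5,26),T[2,1],(-37.5,12.5,26),(-37.5,-12.5,26),(52,26,26),(52,-26,26)]
p,r=fit(C,np.array(L)/1e3,P([(200,227),(282,227),(196,332),(282,308),(203,386),(283,416),(204,459),(281,459),(156,182),(327,182)]),x0=(.52,.347,.3));print(p,np.degrees(p[2]),r)
togo([*p[:2],.006],p[2])
E
```

```text
[0.51895055 0.34725704 0.29311571] 16.79429330001752 [0.3 0.3 0.3 0.2 0.1 0.3 0.  0.1 0.8 0.8]
  xyz [-0.0045  0.0022  0.2096] dr [-1.000e-03  1.000e-03  3.141e+00] deg 180.0 q6 1.7
  xyz [-0.0045  0.0022  0.2096] dr [-0.001 -0.    -0.   ] deg 0.0 q6 1.7
```

```bash
python3 -m jog '[{"grip":0,"xyz":[-0.0045,0.002,0.04],"dr":[0,0,0]},{"grip":0,"xyz":[-0.0045,0.002,0.08],"dr":[0,0,0]},{"grip":0,"xyz":[-0.0045,0.002,0.12],"dr":[0,0,0]},{"grip":0,"xyz":[-0.0045,0.002,0.16],"dr":[0,0,0]},{"grip":0,"xyz":[-0.0045,0.002,0.19],"dr":[0,0,0]},{"grip":0,"xyz":[-0.0045,0.002,0.2],"dr":[0,0,0]},{"grip":0,"xyz":[-0.0045,0.002,0.2],"dr":[0,0,0]},{"grip":0,"xyz":[-0.0045,0.002,0.2],"dr":[0,0,0]},{"grip":0,"xyz":[-0.0045,0.002,0.2],"dr":[0,0,0]}]'; python3 - <<'E'
from h import *
for k in range(3): wsnap("w27",(180,150,200,250),2)
togo([.5190,.3473,.005],.2931)
E
```

```text
time: 28.55
eef_pos: [0.5212, 0.3494, 0.0188]
tcp_rot: [0.803, -0.596, 0.002, -0.003]
contact_force: [0.2, -0.5, 0.2]
opening: 1.005
[0.5212251  0.34942338 0.01875193] 0.005
[0.52126365 0.34959313 0.01896584] 0.003
[0.52104596 0.34963174 0.01883748] 0.009
  xyz [0.0016 0.0023 0.0134] dr [-1.00e-03 -9.00e-03 -3.14e+00] deg 180.0 q6 1.71
  xyz [0.0016 0.0023 0.0134] dr [-0.006  0.     0.002] deg 0.0 q6 1.71
```

View pics/w27.png

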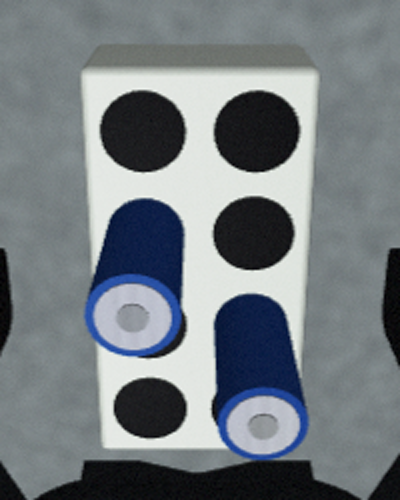

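```bash
python3 -m jog '[{"grip":0,"xyz":[0.001,0.002,0.006],"dr":[0,0,0]},{"grip":0,"xyz":[0.001,0.002,0.0115],"dr":[0,0,0]},{"grip":0,"xyz":[0.001,0.002,0.0115],"dr":[0,0,0]},{"grip":1,"xyz":[0.001,0.002,0.0115],"dr":[0,0,0]},{"grip":1,"xyz":[0.001,0.002,0.0115],"dr":[0,0,0]},{"grip":1,"xyz":[0.001,0.002,0.0115],"dr":[0,0,0]},{"grip":1,"xyz":[0.001,0.002,0.0115],"dr":[0,0,0]},{"grip":1,"xyz":[0.001,0.002,0.0115],"dr":[0,0,0]},{"grip":1,"xyz":[0.001,0.002,0.0115],"dr":[0,0,0]},{"grip":1,"xyz":[0.001,0.002,0.0115],"dr":[0,0,0]}]' 45; python3 -m jog '[{"grip":1,"xyz":[0,0,-0.01],"dr":[0,0,0]},{"grip":1,"xyz":[0,0,-0.05],"dr":[0,0,0]},{"grip":1,"xyz":[0,0,-0.09],"dr":[0,0,0]},{"grip":1,"xyz":[0,0,-0.13],"dr":[0,0,0]},{"grip":1,"xyz":[0,0,-0.17],"dr":[0,0,0]},{"grip":1,"xyz":[0,0,-0.21],"dr":[0,0,0]},{"grip":1,"xyz":[0,0,-0.25],"dr":[0,0,0]},{"grip":1,"xyz":[0,0,-0.26],"dr":[0,0,0]},{"grip":1,"xyz":[0,0,-0.26],"dr":[0,0,0]},{"grip":1,"xyz":[0,0,-0.26],"dr":[0,0,0]}]'; python3 - <<'E'
from h import *
for k in range(3): wsnap("w28",(180,150,200,250),2)
togo([.5078,-.3574,.265],-.2893)
E
```

```text
time: 29.53
eef_pos: [0.5175, 0.3473, 0.0043]
tcp_rot: [0.803, -0.596, 0.0, -0.001]
contact_force: [0.1, -0.4, 0.5]
opening: 0.596
time: 30.37
eef_pos: [0.5166, 0.347, 0.2637]
tcp_rot: [0.803, -0.596, 0.0, -0.0]
contact_force: [-0.5, 1.2, -1.8]
opening: 0.595
[0.51658831 0.3470282  0.26365683] 0.059
[0.51582236 0.34665342 0.26148483] 0.027
[0.51552458 0.34646444 0.260375  ] 0.014
  xyz [ 0.6713  0.2119 -0.0029] dr [ 0.004  0.007 -2.558] deg 147.0 q6 1.7
  xyz [ 0.6713  0.2119 -0.0029] dr [ 0.005 -0.003  0.584] deg 33.0 q6 1.7
```

View pics/w28.png

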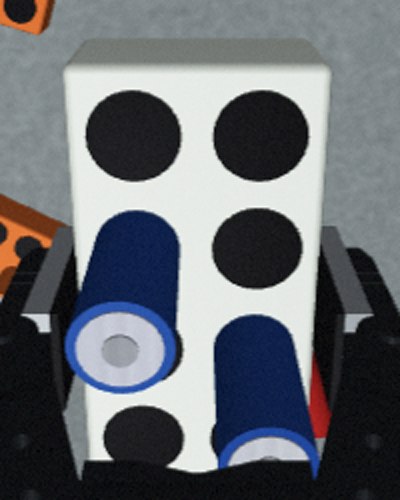

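```bash
python3 - <<'E'
from h import *
held("w28",[(37.5,12.5,26),(37.5,-12.5,26),TOPS[1,0],(52,26,26),(52,-26,26),(52,26,0),(52,-26,0)],[(134,136),(262,136),(121,350),(64,69),(331,69),(85,40),(313,40)])
E
python3 -m jog '[{"grip":1,"xyz":[0.671,0.212,-0.01],"dr":[0,0,0.584]},{"grip":1,"xyz":[0.671,0.212,-0.01],"dr":[0,0,0.584]},{"grip":1,"xyz":[0.671,0.212,-0.01],"dr":[0,0,0.584]},{"grip":1,"xyz":[0.671,0.212,-0.01],"dr":[0,0,0.584]},{"grip":1,"xyz":[0.671,0.212,-0.01],"dr":[0,0,0.584]},{"grip":1,"xyz":[0.671,0.212,-0.01],"dr":[0,0,0.584]},{"grip":1,"xyz":[0.671,0.212,-0.01],"dr":[0,0,0.584]},{"grip":1,"xyz":[0.671,0.212,-0.01],"dr":[0,0,0.584]},{"grip":1,"xyz":[0.671,0.212,-0.01],"dr":[0,0,0.584]},{"grip":1,"xyz":[0.671,0.212,-0.01],"dr":[0,0,0.584]},{"grip":1,"xyz":[0.671,0.212,-0.01],"dr":[0,0,0.584]},{"grip":1,"xyz":[0.671,0.212,-0.01],"dr":[0,0,0.584]}]'
python3 - <<'E'
from h import *
togo([.5078,-.3574,.265],-.2893)
E
```

```text
tray in tool xyz mm [ 0.9 -0.6  6. ] yaw deg 0.13 res 1.52
time: 31.52
eef_pos: [0.51, -0.1543, 0.2685]
tcp_rot: [-0.598, 0.802, 0.002, -0.001]
contact_force: [0.8, 0.7, -1.1]
opening: 0.599
  xyz [ 0.1953 -0.0559  0.003 ] dr [ 2.000e-03 -6.000e-03  3.141e+00] deg 180.0 q6 1.38
  xyz [ 0.1953 -0.0559  0.003 ] dr [ 0.004  0.001 -0.   ] deg 0.0 q6 1.38
```

```bash
python3 -m jog '[{"grip":1,"xyz":[0.194,-0.055,0],"dr":[0,0,0]},{"grip":1,"xyz":[0.194,-0.055,0],"dr":[0,0,0]},{"grip":1,"xyz":[0.194,-0.055,0],"dr":[0,0,0]},{"grip":1,"xyz":[0.194,-0.055,0],"dr":[0,0,0]},{"grip":1,"xyz":[0.194,-0.055,0],"dr":[0,0,0]},{"grip":1,"xyz":[0.194,-0.055,0],"dr":[0,0,0]},{"grip":1,"xyz":[0.194,-0.055,0],"dr":[0,0,0]},{"grip":1,"xyz":[0.194,-0.055,0],"dr":[0,0,0]}]'
python3 - <<'E'
from h import *
for k in range(4): wsnap("w29",(130,80,300,250),2.5)
togo([.5078,-.3574,.190],-.2893)
E
```

```text
time: 32.18
eef_pos: [0.5081, -0.3535, 0.2686]
tcp_rot: [-0.598, 0.802, 0.002, 0.0]
contact_force: [-0.3, 0.6, -1.5]
opening: 0.601
[ 0.50810708 -0.3535482   0.26863117] 0.024
[ 0.50845657 -0.35302126  0.26929638] 0.017
[ 0.50873393 -0.35279082  0.26993414] 0.008
[ 0.50893217 -0.35275659  0.27046918] 0.003
  xyz [ 0.0048 -0.0001  0.0808] dr [-1.00e-03 -0.00e+00 -3.14e+00] deg 180.0 q6 1.09
  xyz [ 0.0048 -0.0001  0.0808] dr [-0.     0.001  0.002] deg 0.0 q6 1.09
```

View pics/w29.png

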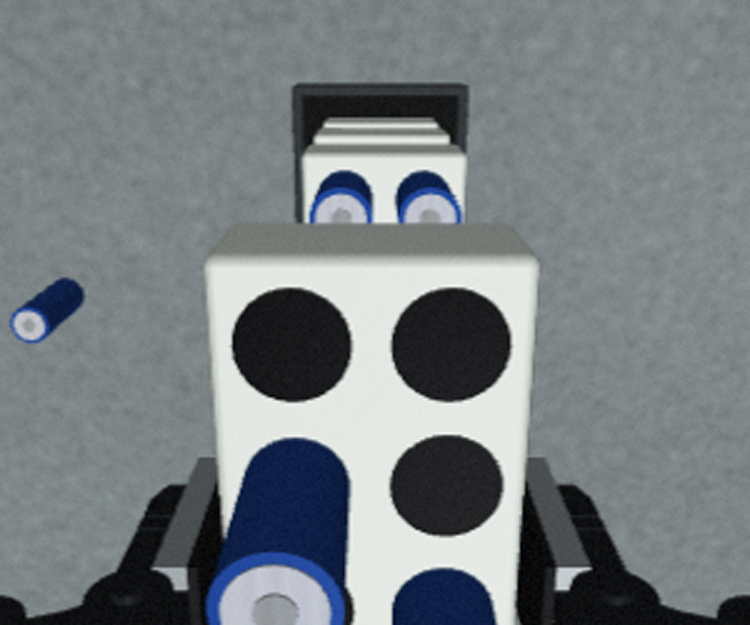

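```bash
python3 -m jog '[{"grip":1,"xyz":[0.003,0.001,0.03],"dr":[0,0,0.001]},{"grip":1,"xyz":[0.003,0.001,0.058],"dr":[0,0,0.001]},{"grip":1,"xyz":[0.003,0.001,0.064],"dr":[0,0,0.001]},{"grip":1,"xyz":[0.003,0.001,0.064],"dr":[0,0,0.001]},{"grip":1,"xyz":[0.003,0.001,0.064],"dr":[0,0,0.001]},{"grip":1,"xyz":[0.003,0.001,0.064],"dr":[0,0,0.001]},{"grip":1,"xyz":[0.003,0.001,0.064],"dr":[0,0,0.001]},{"grip":1,"xyz":[0.003,0.001,0.064],"dr":[0,0,0.001]},{"grip":1,"xyz":[0.003,0.001,0.064],"dr":[0,0,0.001]}]'
python3 - <<'E'
from h import *
for k in range(4): wsnap("w30",(130,80,300,250),2.5)
togo([.5078,-.3574,.190],-.2893)
E
```

```text
time: 33.13
eef_pos: [0.5075, -0.3573, 0.2085]
tcp_rot: [-0.597, 0.802, -0.001, 0.0]
contact_force: [0.9, 0.9, -0.9]
opening: 0.599
[ 0.50745902 -0.35734901  0.20851622] 0.008
[ 0.50733987 -0.35725498  0.20817219] 0.006
[ 0.5072053  -0.35714451  0.20781905] 0.005
[ 0.50711306 -0.35708131  0.20757478] 0.005
  xyz [ 0.0001 -0.0008  0.0174] dr [0.000e+00 2.000e-03 3.141e+00] deg 180.0 q6 1.08
  xyz [ 0.0001 -0.0008  0.0174] dr [-0.001  0.    -0.001] deg 0.0 q6 1.08
```

View pics/w30.png

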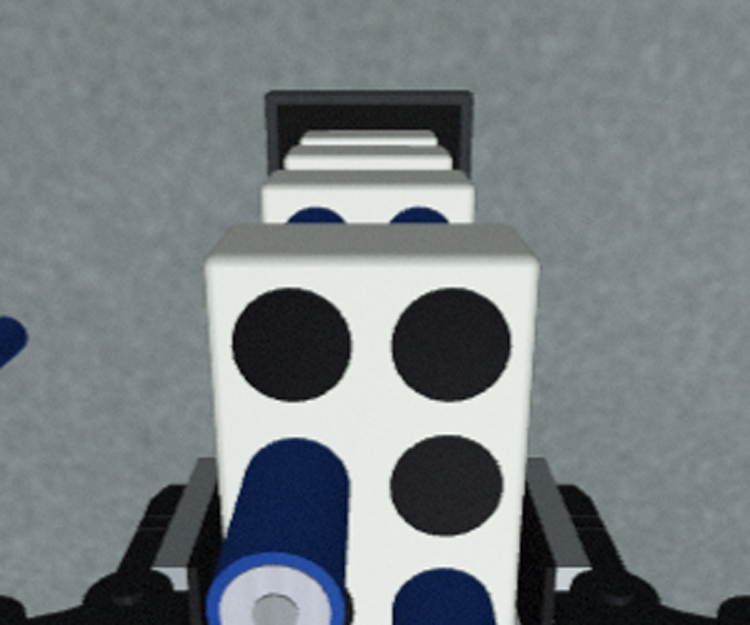

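```bash
python3 - <<'E'
from h import *
rel("w30",[(37.5,12.5,26),(37.5,-12.5,26),TOPS[1,0]],[(292,345),(452,345),(276,612),(204,263),(540,263),(231,225),(513,225)],[(261,188),(475,188),(271,171),(466,171)],[(276,104),(464,104),(264,91),(474,91)])
E
python3 -m jog '[{"grip":1,"xyz":[-0.0008,0,0.006],"dr":[0,0,0]},{"grip":1,"xyz":[-0.0008,0,0.011],"dr":[0,0,0]},{"grip":1,"xyz":[-0.0008,0,0.013],"dr":[0,0,0]},{"grip":1,"xyz":[-0.0008,0,0.013],"dr":[0,0,0]},{"grip":1,"xyz":[-0.0008,0,0.013],"dr":[0,0,0]},{"grip":1,"xyz":[-0.0008,0,0.013],"dr":[0,0,0]},{"grip":1,"xyz":[-0.0008,0,0.013],"dr":[0,0,0]},{"grip":1,"xyz":[-0.0008,0,0.013],"dr":[0,0,0]}]'
python3 - <<'E'
from h import *
for k in range(4): wsnap("w31",(130,80,300,250),2.5)
togo([.5078,-.3574,.190],-.2893)
E
```

```text
tray in tool xyz mm [ 0.3 -0.8  6.3] yaw deg 0.07 res 1.65
tray in tool xyz mm [-0.4  0.2 81.1] yaw deg -0.04 res 0.58
tray in tool xyz mm [ -0.3   0.8 206.9] yaw deg -0.05 res 0.61
needed shift mm: below [-0.8  1.  74.8] pallet [ -0.7   1.5 200.6]
time: 34.0
eef_pos: [0.5074, -0.3563, 0.1945]
tcp_rot: [-0.597, 0.802, -0.001, 0.0]
contact_force: [-0.4, 0.9, -1.2]
opening: 0.6
[ 0.50740389 -0.35632836  0.19449314] 0.001
[ 0.50738909 -0.35628877  0.19445385] 0.002
[ 0.50732898 -0.35626218  0.19435225] 0.001
[ 0.50733845 -0.35625536  0.19436992] 0.001
  xyz [ 0.001  -0.0008  0.0043] dr [0.000e+00 2.000e-03 3.141e+00] deg 180.0 q6 1.08
  xyz [ 0.001  -0.0008  0.0043] dr [-0.001  0.    -0.001] deg 0.0 q6 1.08
```

View pics/w31.png

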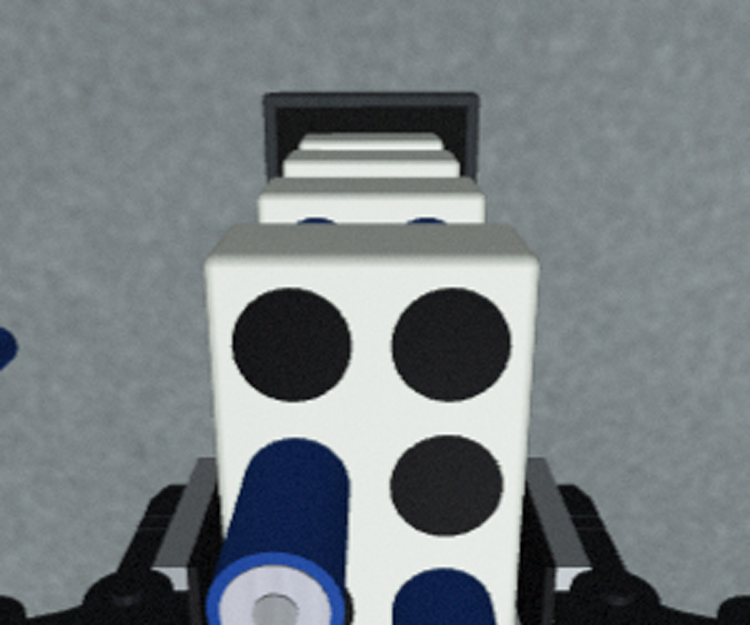

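```bash
python3 - <<'E'
from h import *
rel("w31",[(37.5,12.5,26),(37.5,-12.5,26),TOPS[1,0]],[(292,345),(452,345),(276,612),(204,263),(540,263),(231,225),(513,225)],[(257,197),(486,197),(269,179),(475,179)],[(275,107),(468,107),(263,93),(480,93)])
E
```

```text
tray in tool xyz mm [ 0.3 -0.8  6.3] yaw deg 0.07 res 1.65
tray in tool xyz mm [ 0.5  0.2 68. ] yaw deg -0.04 res 0.6
tray in tool xyz mm [  0.5   1.1 196.5] yaw deg -0.04 res 0.26
needed shift mm: below [ 0.1  1.  61.7] pallet [1.000e-01 1.900e+00 1.902e+02]
```

```bash
python3 -m jog '[{"grip":1,"xyz":[0.0002,0.0008,0.001],"dr":[0,0,0]},{"grip":1,"xyz":[0.0002,0.0008,0.0025],"dr":[0,0,0]},{"grip":1,"xyz":[0.0002,0.0008,0.0032],"dr":[0,0,0]},{"grip":1,"xyz":[0.0002,0.0008,0.0032],"dr":[0,0,0]},{"grip":1,"xyz":[0.0002,0.0008,0.0032],"dr":[0,0,0]},{"grip":1,"xyz":[0.0002,0.0008,0.0032],"dr":[0,0,0]}]'
python3 -m jog '[{"grip":1,"xyz":[0,0,0.0005],"dr":[0,0,0]},{"grip":1,"xyz":[0,0,0.0005],"dr":[0,0,0]},{"grip":1,"xyz":[0,0,0.0005],"dr":[0,0,0]}]'
```

```text
time: 34.7
eef_pos: [0.5065, -0.3562, 0.1909]
tcp_rot: [-0.597, 0.802, -0.0, 0.0]
contact_force: [0.8, -0.5, -1.2]
opening: 0.598
time: 34.95
eef_pos: [0.5064, -0.3561, 0.1904]
tcp_rot: [-0.597, 0.802, -0.0, 0.0]
contact_force: [-0.1, -0.6, -0.0]
opening: 0.595
```

```bash
python3 -m jog '[{"grip":1,"xyz":[0,0,0.0005],"dr":[0,0,0]},{"grip":1,"xyz":[0,0,0.0005],"dr":[0,0,0]},{"grip":1,"xyz":[0,0,0.0005],"dr":[0,0,0]},{"grip":1,"xyz":[0,0,0.0005],"dr":[0,0,0]}]';python3 - <<'E'
from h import *
for k in range(2): wsnap("w32",(130,80,300,250),2.5)
print(ctrl.get_state()["contact_force"])
E
```

```text
time: 35.28
eef_pos: [0.5066, -0.3562, 0.1903]
tcp_rot: [-0.597, 0.802, -0.0, 0.0]
contact_force: [0.2, 0.5, 0.5]
opening: 0.597
[ 0.50656493 -0.35620892  0.19029817] 0.001
[ 0.5065335  -0.35623943  0.19026113] 0.0
[-0.58440573  0.66909786  0.71155535]
```

View pics/w32.png

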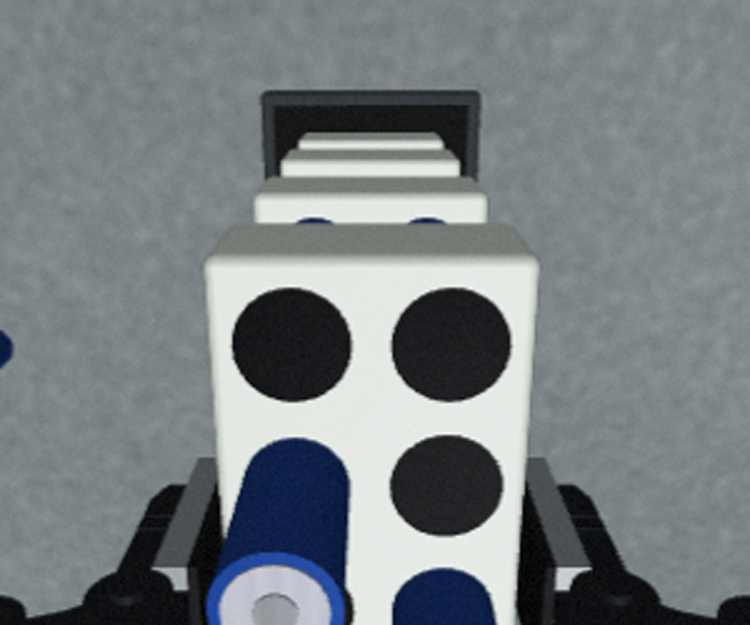

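```bash
python3 -m jog '[{"grip":1,"xyz":[0,0,0.0004],"dr":[0,0,0]},{"grip":1,"xyz":[0,0,0.0004],"dr":[0,0,0]},{"grip":0,"xyz":[0,0,0.0004],"dr":[0,0,0]},{"grip":0,"xyz":[0,0,0.0004],"dr":[0,0,0]},{"grip":0,"xyz":[0,0,0.0004],"dr":[0,0,0]},{"grip":0,"xyz":[0,0,0.0004],"dr":[0,0,0]},{"grip":0,"xyz":[0,0,0.0004],"dr":[0,0,0]},{"grip":0,"xyz":[0,0,-0.02],"dr":[0,0,0]},{"grip":0,"xyz":[0,0,-0.06],"dr":[0,0,0]},{"grip":0,"xyz":[0,0,-0.1],"dr":[0,0,0]},{"grip":0,"xyz":[0,0,-0.13],"dr":[0,0,0]},{"grip":0,"xyz":[0,0,-0.14],"dr":[0,0,0]}]'; python3 - <<'E'
from h import *
for k in range(4): wsnap("w33",(190,70,180,200),3)
E
```

```text
time: 36.38
eef_pos: [0.5078, -0.3575, 0.3372]
tcp_rot: [-0.597, 0.802, -0.006, 0.001]
contact_force: [0.3, -0.3, 1.3]
opening: 1.0
[ 0.5077971  -0.3574894   0.33723486] 0.169
[ 0.50780824 -0.35751914  0.3369631 ] 0.069
[ 0.50718561 -0.35694288  0.33346392] 0.087
[ 0.50641626 -0.3562221   0.3301586 ] 0.062
```

View pics/w33.png

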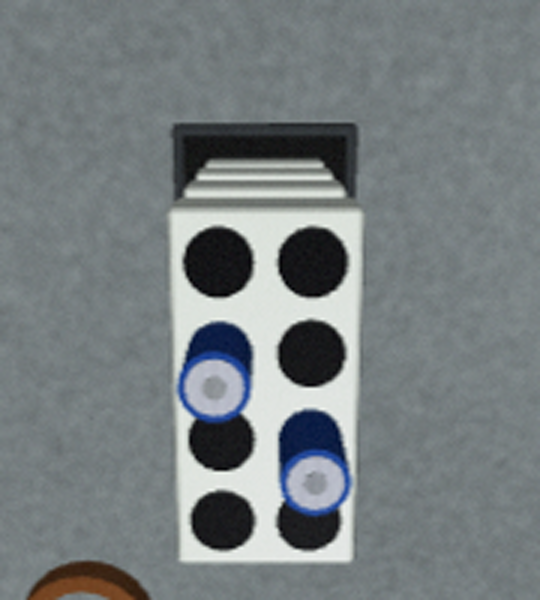

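The stack of four looks aligned in this view. I'll move the arm clear and check it with the fixed cameras.

```bash
python3 -m jog '[{"grip":0,"xyz":[0,0.04,-0.04],"dr":[0,0,0]},{"grip":0,"xyz":[-0.1,0.08,-0.04],"dr":[0,0,0]},{"grip":0,"xyz":[-0.25,0.1,-0.04],"dr":[0,0,0]},{"grip":0,"xyz":[-0.25,0.1,-0.04],"dr":[0,0,0]},{"grip":0,"xyz":[-0.25,0.1,-0.04],"dr":[0,0,0]},{"grip":0,"xyz":[-0.25,0.1,-0.04],"dr":[0,0,0]},{"grip":0,"xyz":[-0.25,0.1,-0.04],"dr":[0,0,0]},{"grip":0,"xyz":[-0.25,0.1,-0.04],"dr":[0,0,0]}]'; python3 - <<'E'
from h import *
C,P=load("w33")
T=TOPS;L=[(37.5,12.5,26),(37.5,-12.5,26),T[1,0],(12.5,-12.5,26),(-12.5,12.5,26),T[2,1],(-37.5,12.5,26),(-37.5,-12.5,26)]
p,r=fit(C,np.array(L)/1e3,P([(218,262),(313,262),(215,388),(311,353),(221,440),(316,482),(223,520),(309,520)]),z0=.186,x0=(.507,-.357,-.33));print(p,np.degrees(p[2]),r)
snap("top","top1"); snap("side","side1")
E
```

```text
time: 37.25
eef_pos: [0.481, -0.0831, 0.3671]
tcp_rot: [-0.599, 0.801, 0.003, -0.0]
contact_force: [-0.1, 0.2, 0.4]
opening: 1.001
[ 0.50860363 -0.35735861 -0.28700754] -16.4443207384138 [0.1 0.1 0.3 0.1 0.2 0.2 0.2 0.2]
```

View pics/top1.png

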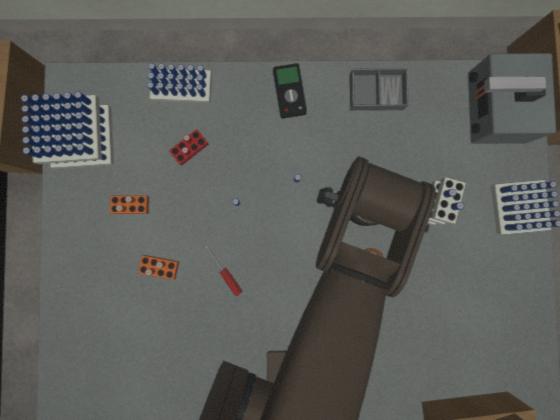

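View pics/side1.png

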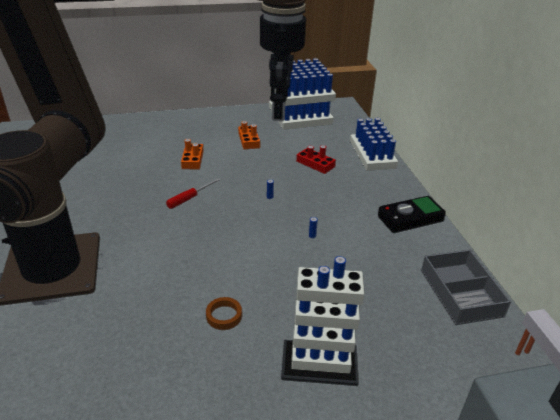

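```bash
python3 -m jog '[{"grip":0,"xyz":[-0.25,0,0],"dr":[0,0,0]},{"grip":0,"xyz":[-0.25,0,0],"dr":[0,0,0]},{"grip":0,"xyz":[-0.25,0,0],"dr":[0,0,0]},{"grip":0,"xyz":[-0.25,0,0],"dr":[0,0,0]},{"grip":0,"xyz":[-0.25,0,0],"dr":[0,0,0]},{"grip":0,"xyz":[-0.25,0,0],"dr":[0,0,0]},{"grip":0,"xyz":[-0.25,0,0],"dr":[0,0,0]},{"grip":0,"xyz":[-0.25,0,0],"dr":[0,0,0]},{"grip":0,"xyz":[-0.25,0,0],"dr":[0,0,0]}]'; python3 - <<'E'
from h import *
snap("top","top2",(340,140,140,105),4); snap("side","side2",(260,240,120,150),4)
a=cv2.imread("pics/top2.png");b=cv2.imread("pics/side2.png");b=cv2.resize(b,(336,420));a=cv2.resize(a,(440,330));a=cv2.copyMakeBorder(a,0,90,0,0,cv2.BORDER_CONSTANT)
cv2.imwrite("pics/both2.png",np.hstack([a,b]))
E
```

```text
time: 38.1
eef_pos: [0.5538, 0.1502, 0.3679]
tcp_rot: [-0.597, 0.802, 0.0, -0.001]
contact_force: [-0.7, 0.2, 0.0]
opening: 1.001
```

View pics/both2.png

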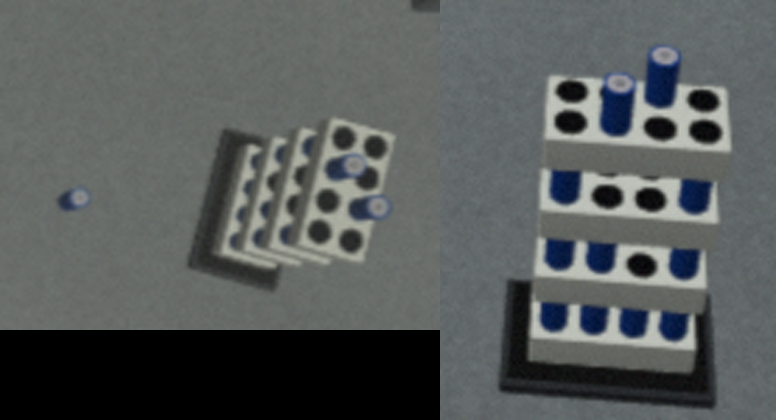

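View pics/side2.png

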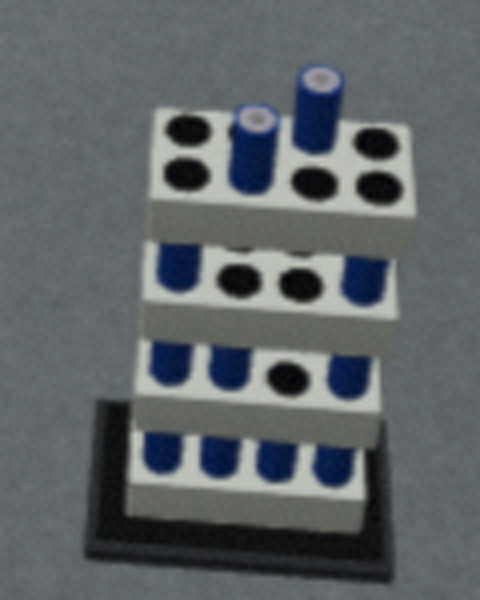

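```bash
python3 - <<'E'
from h import *
C=cam("side")
P=lambda l:[(260+(x+.5)/4-.5,240+(y+.5)/4-.5) for x,y in l]
T=np.array([(-52,-26,26),(52,-26,26),(-52,-26,0),(52,-26,0)])/1e3
for n,z,uv in [("8",.012,[(128,487),(365,500),(127,515),(362,531)]),("6",.07,[(136,398),(380,412),(136,430),(379,447)]),("4",.128,[(142,303),(398,319),(141,337),(396,357)]),("2",.186,[(150,198),(415,216),(151,235),(412,256)])]:
    p,r=fit(C,T,P(uv),z0=z,x0=(.507,-.357,-.29));print(n,p[:2].round(4),np.degrees(p[2]).round(1),r)
p,r=fit(C,np.array([(-68,-42,0),(68,-42,0)])/1e3,P([(86,558),(391,580)]),x0=(.507,-.357,-.29));print("pallet",p[:2].round(4),np.degrees(p[2]).round(1),r)
E
```

```text
8 [ 0.507  -0.3575] -15.4 [1.1 0.8 1.1 0.7]
6 [ 0.5083 -0.3572] -15.6 [1.  1.2 1.  0.6]
4 [ 0.5087 -0.3573] -16.3 [1.2 0.8 1.1 0.6]
2 [ 0.5096 -0.3561] -16.7 [1.3 1.2 1.1 0.8]
pallet [ 0.5066 -0.3546] -16.0 [0.5 0.5]
```

All levels agree to within about 2 to 3 mm. The stack is stable and the arm is clear of it, so I'm handing in.

```bash
python3 - <<'E'
from plant import ctrl
print(ctrl.sign_off())
E
```

```text
the job is handed in; nothing more can be done
None
```

The four trays are stacked on the pallet in the order asked: eight at the bottom, then six, four and two. I lowered each one until I felt light contact (under about 5 N) before letting go. I handed the job in at about 38 s, with the gripper open and well clear of the stack.

- **Upright and steady:** the last top and side pictures show the stack upright, in the right order and lined up with the pallet.
- **Loose cells:** all three loose cells are standing where they were. The one nearest the stack is hidden behind it in the side view, so I checked it from the top view. The orange and red look-alikes were not touched.
- **Centring:** the wrist camera put each tray within about 1 mm and 0.3° of the tray below, and the stack about 1 to 2 mm off the pallet's centre along its length.
- **Disagreement:** a coarser fit from the side camera agreed less well. It showed up to about 2.5 mm of lengthwise drift from bottom to top, about 3 mm sideways between the lower trays and the pallet, and about 1° of spread in turn. That is close to what that camera can resolve, so I did not correct for it.

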